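# Unload the UV curing chamber and sort the cured parts

### The arm

A 7-joint arm with a two-finger parallel gripper is mounted at the origin on the work surface. World frame = base frame: x ahead of the robot, y to its left, z up, the work surface at z = 0. Lengths are in m, angles in rad, forces in N, time in s.
With the tool pointing down it reaches from about 0.425 to 0.825 m from the base axis. Payload 3.6 kg.
Tool frame: the origin (TCP) lies where the fingers leave the gripper's body, on its centre line; the fingertips stand 73 mm ahead of it and the grasp point (between the pads) lies 54 mm ahead of it (nose_length is the z of the fingertips in the tool frame, in m); z points along the fingers, y is the direction in which the jaws open and shut (so a half turn about z gives the same grasp; the last joint's range is limited). The gripper opens to 85 mm and grips with 20 to 120 N. Pads are 22 mm wide; open, the fingers measure 114 mm over their backs; the gripper's body (76 mm by 85 mm) begins 54 mm behind the grasp point. The pads swing forward as they close: fully open they stand 13 mm farther back than shut.
Start: joints at [1.083, 0.615, -0.013, 1.423, 0.008, 1.103, -0.04], TCP at [0.29, -0.582, 0.304] pointing down, gripper open.
Joint ranges: [-3.12, 3.12], [-0.3, 2.06], [-1.34, 1.32], [0.26, 2.42], [-1.36, 4.5], [0.01, 1.98], [-2.84, 2.84]. Speed limits (rad/s): [2.79, 2.79, 3.14, 3.14, 3.14, 3.14, 3.14].

### API

Orientations are given as [roll, pitch, yaw] about the fixed x, y, z axes, in that order (R = Rz(yaw) Ry(pitch) Rx(roll)).
In Python, from workcell import * gives the robot as it stands.
- The arm moves only by the shell command python3 -m pendant 'ROWS' [FORCE]. ROWS is JSON, a list of rows, each an object of numbers: "grip": the closure in counts, from 0 (fully open) to 255 (shut); "dx", "dy", "dz": the shift along the tool's x, y, z in mm; "rx", "ry", "rz": the turn, a rotation vector about the tool's x, y, z in degrees. In form: [{"grip": .., "dx": .., "dy": .., "dz": .., "rx": .., "ry": .., "rz": ..}, ...]. A call has 1 to 12 rows; each row shifts and turns the commanded pose from where the row before left it, along the tool's axes as they then stand; what a row does not reach is not made up. A row lasts 1/8 s, in which the tool goes at most 62.5 mm and 10.7 degrees, less where a joint would pass 70% of its speed; a pose out of reach is approached as far as the arm can. A call is refused whole if a number of a shift passes 62.5 or a number of a turn 10.7, either way. A call with a gripper value outside its range is refused whole. The fingers move at their own pace and stop on an object; FORCE is the grip in N (left out, the last holds). Time passes only in rows, so rows that do not move let the fingers close. It gives the time, the measured TCP pose, the force and the opening at its end, in the units of the state.
- get_state(): the state, without advancing time (a new reading comes with each control period).
- camera(name): name is "scene" or "top"; returns the picture (400x640x3 uint8, red, green, blue); there is no depth.
- camera_params(name): a dict with "intrinsics" (3x3 intrinsics, pixels), "cam_to_world" (4x4, takes a point from camera to world coordinates). Camera axes: x right, y down, z forward; pixel columns grow to the right and rows downward; lengths in m; the calibration is good to about 2 mm. A picture is of the moment at which its call begins. camera_params takes no time and is no camera call.
- job_done(): hands the job in, once; it reports no verdict.
The state is a dict: "time_s": time; "joint_positions": joint angles; "joint_vel": joint speeds; "joint_efforts": joint torques, N m; "ee_pos": TCP position; "tool_rot": TCP orientation; "wrist_force": force on the tool from outside, world axes, zero at the start; "ft_torque": the same for the moment, N m; "grip_width": opening from 0.0 (shut) to 1.0 (fully open).
Only numpy, scipy, OpenCV 4.12 (cv2) and the standard library are available. Lean on these libraries where they do the work, as an engineer would, in place of code of your own. Each camera call takes 0.05 s, during which the arm holds its last target.

### The job

Unload the UV curing chamber: slide its red safety catch clear, then lift the hood by its handle until it stands fully open by itself. Take out the black lens barrel and stand it upright in the blue tray, and take out the gold module and lay it flat, lid up, in the grey tray, setting both down gently rather than dropping them. Leave the hood open for the next load, and leave the pieces already in the trays and everything else on the bench where they are.

Things in the scene. Friction and masses are not known exactly. Their poses are not given: they have to be found in the camera images.
- chamber: UV curing chamber: white benchtop machine, 250 mm deep (x), 310 mm wide (y), fixed; origin at the centre of its underside. x to its back, y to its left seen from the front, z up; handle and catch are at the front (-x). Its deck is 50 mm above the bench. Under the hood, on the steel bed, stand the lens barrel in one half (left or right) and the gold module in the other, its long side roughly along y.
- bed_centre (a point): Centre of the chamber's steel bed, on its surface, 22.5 mm behind the chamber's origin and 44 mm above the bench; axes as the chamber's. The bed is 155 mm (x) by 270 mm (y), 6 mm below the deck around it. The parts' centres lie about 65 mm to either side (y) of this point and 10 to 35 mm in front of it.
- hinge_line (a point): Middle of the hood's hinge line (y axis), fixed: 100 mm behind the chamber's origin, 50 mm above the bench; axes as the chamber's. The hood is a white box with an amber window, 155 mm deep, 280 mm wide, 70 mm high, open below, hinged at its back lower edge. Friction in the hinge keeps it at any angle it is left at; lifting takes about 5 N at the handle.
- lid_handle (a point): Centre of the hood's dark steel bar handle: a round bar 12 mm thick and 90 mm long along the machine's y, held 42 mm clear of the hood's front face (bar axis to face) by a post at each end. With the hood shut it lies 197 mm in front of the hinge line and 47 mm above it (47 mm above the front deck). It moves and turns with the hood.
- lid (a joint): Hood angle in rad: 0 shut, grows as the front is lifted, stop at 1.48 (nearly upright).
- catch_grip (a point): Centre of the catch's red grip, on the right of the chamber's front deck: 22 mm (x) by 22 mm (y) by 26 mm high, top 39 mm above the deck; axes as the chamber's. It carries a steel tongue that lies over a tab on the hood and holds it shut. On its right (-y) the deck is free (4 mm high at most) for 45 mm; tongue and tab lie over 15 mm behind (+x) the grip's centre, up to 14 mm above the deck.
- catch (a joint): Travel of the catch in m: about 0 locked, slides towards the machine's +y (to the left seen from the front) to a stop at 0.030; the tongue is off the tab from 0.023 on. It stays where it is left and takes about 2 N to move.
- lens_centre (a point): Centre (half-way up) of the lens barrel to be taken out: a black upright cylinder with silver bands, 46 mm in diameter and 62 mm high, glass at its top end, z up along the barrel, about 0.16 kg.
- module_centre (a point): Centre of the gold module to be taken out: a flat gold box 90 mm (its x) by 40 mm (its y), 26 mm high body with a 3 mm thick screwed lid on top (z up), the point 13 mm above its underside; a round connector 8 mm thick stands out 11 mm at each x end. About 0.18 kg.
- blue_tray_in (a point): Centre of the inner floor of the blue tray, for lens barrels. Fixed. Inside 240 mm (its x) by 135 mm (its y); floor 5 mm above the bench, rim 26 mm above the bench. Its +x half already holds a finished lens barrel; the -x half is free.
- grey_tray_in (a point): Centre of the inner floor of the grey tray, for gold modules. Fixed. Same size and axes as the blue one. Its +x half already holds a finished gold module, lying across it (long side along the tray's y); the -x half is free. Which tray stands left and which right changes.
- stock_lens_centre (a point): Centre of the finished lens barrel that already stands in the blue tray (same make as the other); it stays.
- stock_module_centre (a point): Centre of the finished gold module that already lies in the grey tray (same make as the other); it stays.
- rinse_bottle: White bottle with a blue cap, 56 mm in diameter, 130 mm high, on the bench; origin at the centre of its underside. It stays.
- dust_blower: Dark rubber dust blower standing on the bench, 72 mm in diameter, 125 mm high; origin at the centre of its underside. It stays.
- screwdriver: Screwdriver 160 mm long lying on the bench beside the back of the chamber, up to 30 mm high. It stays.
- loupe: Stand loupe (small black standing magnifier), 60 mm in diameter, 45 mm high, on the bench; origin at the centre of its underside. It stays.

How it is judged:
On the way, in this order (a step that is already met when the one before it is completed fails the run):
1. the safety catch is slid clear while the hood is still shut (value of joint catch above 0.024 m and value of joint lid below 0.06 rad), for 0.1 s.
2. the hood is lifted open (value of joint lid above 1.2 rad), for 0.2 s.
At the end, for the whole second after the job is handed in: The catch is still clear (over 20 mm) and the hood stands open (over 1.15 rad); the lens barrel stands upright (within 0.12 rad) on the floor of the blue tray and the gold module lies flat, lid up (within 0.12 rad), on the floor of the grey tray, both released and at rest (value of joint lid above 1.15 rad and value of joint catch above 0.02 m and x of lens_centre in the frame of blue_tray_in between -0.12 and 0.12 m and y of lens_centre in the frame of blue_tray_in between -0.0675 and 0.0675 m and z of lens_centre in the frame of blue_tray_in below 0.036 m and angle between each of lens_centre, module_centre's own z axis and vertical below 0.12 rad and x of module_centre in the frame of grey_tray_in between -0.12 and 0.12 m and y of module_centre in the frame of grey_tray_in between -0.0675 and 0.0675 m and z of module_centre in the frame of grey_tray_in below 0.018 m and linear speed of each of lens, module below 0.02 m/s); the robot touches nothing.
It fails at once if the lens barrel or the gold module is dropped (falls freely faster than 0.6 m/s, about 2 cm of fall) ((linear speed of lens above 0.6 m/s and contact force between lens and anything else below 0.05 N) or (linear speed of module above 0.6 m/s and contact force between module and anything else below 0.05 N)).
It fails at once if a finished piece in a tray is pushed more than 20 mm or tipped (distance of any of stock_lens_centre, stock_module_centre from where it was at the start of the episode above 0.02 m or angle between stock_lens_centre's own z axis and vertical above 0.35 rad).
It fails at once if a bystander on the bench is moved more than 30 mm (distance of any of rinse_bottle, dust_blower, loupe, screwdriver from where it was at the start of the episode above 0.03 m).
It also fails if it takes over 72 s, if anything falls off the work surface, if the arm or the gripper's body presses on something with over 40 N, if the wrist force passes 120 N, or if a joint passes its speed limit or range.

## Working session

There is one attempt and no reset: what is moved stays moved. The work goes in short steps, Python scripts to look and compute and a shell command to move; the robot and the scene stay as the last step left them, time stands still between calls to the robot, and variables do not carry over. Pictures are saved under pics/ and viewed, and the job is handed in when it is done.

```bash
ls; mkdir -p pics; python3 - <<'E'
from workcell import *
import cv2
for n in ("scene","top"):
    im=camera(n); cv2.imwrite(f"pics/{n}0.png",im[:,:,::-1])
    p=camera_params(n); print(n,p)
s=get_state(); print(s)
E
```

```text
pics
scene {'intrinsics': array([[445.02782971,   0.        , 318.53389835],
       [  0.        , 445.02782971, 210.66756639],
       [  0.        ,   0.        ,   1.        ]]), 'cam_to_world': array([[ 0.22358076,  0.81610821, -0.53289683,  1.19292417],
       [ 0.97461364, -0.19382605,  0.11207014, -0.10056008],
       [-0.01182793, -0.54442524, -0.83872597,  1.02702844],
       [ 0.        ,  0.        ,  0.        ,  1.        ]])}
top {'intrinsics': array([[390.45971226,   0.        , 319.01988762],
       [  0.        , 390.45971226, 203.17594166],
       [  0.        ,   0.        ,   1.        ]]), 'cam_to_world': array([[-0.00547348, -0.98884559,  0.1488437 ,  0.44891545],
       [-0.999983  ,  0.00511345, -0.00280138,  0.03085849],
       [ 0.00200903, -0.14885651, -0.98885677,  1.07321786],
       [ 0.        ,  0.        ,  0.        ,  1.        ]])}
{'time_s': 0.1, 'joint_positions': array([ 1.0825185 ,  0.61580835, -0.01261674,  1.42474615,  0.00810469,
        1.10343523, -0.04038268]), 'joint_vel': array([-0.000924  , -0.00211786,  0.00053433, -0.00373297, -0.00033125,
       -0.00215693,  0.00039508]), 'joint_efforts': array([ 1.00720310e-03, -4.70383573e+01,  2.59935530e-01, -1.71571380e+01,
        1.00446772e-02,  5.84993191e-03, -1.46040014e-05]), 'ee_pos': array([ 0.28937661, -0.58144055,  0.30286051]), 'tool_rot': array([-3.13924605e+00,  3.41725453e-05,  4.61863023e-01]), 'wrist_force': array([ 0.52679866,  0.56803054, -0.1467772 ]), 'ft_torque': array([0.01479027, 0.02023765, 0.04684575]), 'grip_width': 0.9992116279424332}
```

View pics/scene0.png

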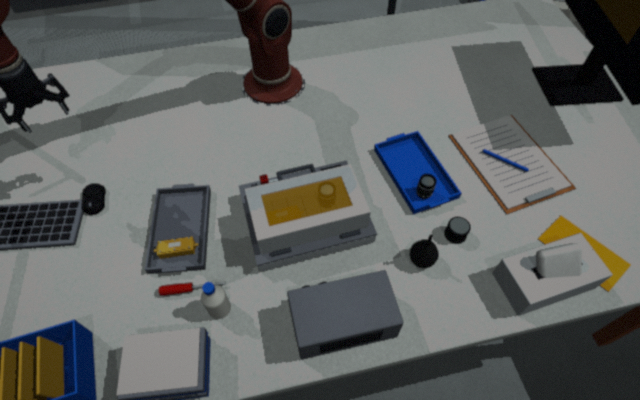

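View pics/top0.png

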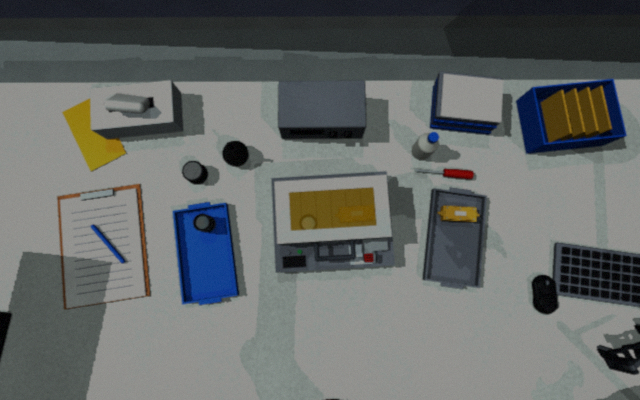

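The scene picture shows the chamber at (310,215), its red catch at (264,180), blue tray (417,172), grey tray (178,228). In the top picture the chamber is at (335,222), catch (368,257), lens under the window at (308,223), and module at about (357,213). Next I'll zoom in for exact pixels.

```bash
cat > h.py <<'E'
from workcell import *
import cv2, numpy as np
P={n:camera_params(n) for n in("scene","top")}
def ray(n,u,v):
    K=P[n]["intrinsics"];T=P[n]["cam_to_world"]
    d=T[:3,:3]@np.linalg.solve(K,[u,v,1.]); return T[:3,3],d/np.linalg.norm(d)
def onz(n,u,v,z):
    o,d=ray(n,u,v); return o+d*(z-o[2])/d[2]
def tri(uvs,uvt):
    o1,d1=ray("scene",*uvs);o2,d2=ray("top",*uvt)
    s=np.linalg.lstsq(np.stack([d1,-d2],1),o2-o1,rcond=None)[0]
    a,b=o1+s[0]*d1,o2+s[1]*d2
    return (a+b)/2,np.linalg.norm(a-b)
def proj(n,p):
    T=P[n]["cam_to_world"];c=T[:3,:3].T@(np.array(p)-T[:3,3]);q=P[n]["intrinsics"]@c;return q[:2]/q[2]
def crop(n,f,u0,v0,u1,v1,k=4,im=None):
    im=camera(n) if im is None else im
    c=im[v0:v1,u0:u1,::-1]
    c=cv2.convertScaleAbs(c,alpha=1.6,beta=10)
    cv2.imwrite(f,cv2.resize(c,None,fx=k,fy=k,interpolation=cv2.INTER_CUBIC))
E
python3 - <<'E'
from h import *
t=cv2.imread("pics/top0.png")[:,:,::-1];s=cv2.imread("pics/scene0.png")[:,:,::-1]
crop("top","pics/tc.png",260,160,400,280,5,t)
crop("scene","pics/sc.png",230,150,390,270,5,s)
E
```

```text
(no output)
```

View pics/tc.png

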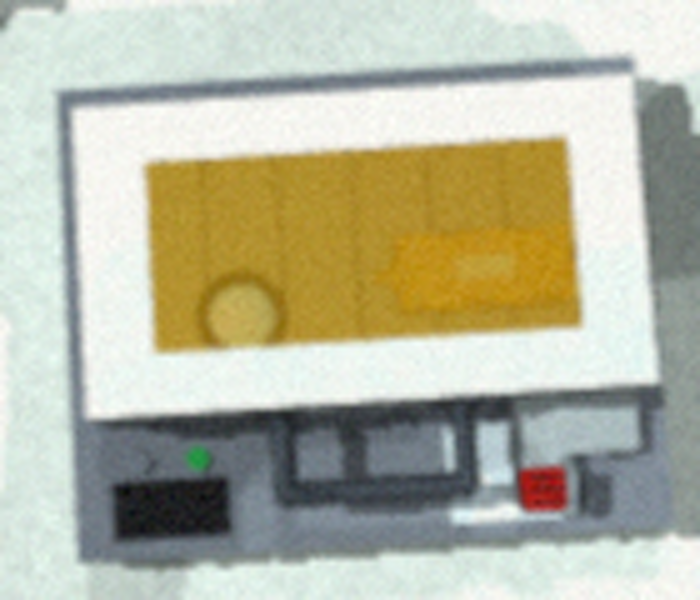

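View pics/sc.png

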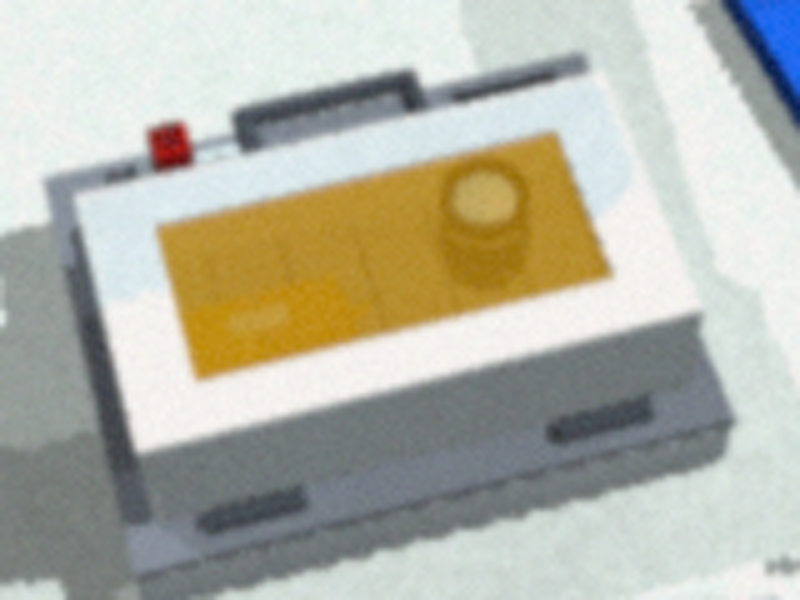

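The chamber and hood are clear in both crops. Now I'll triangulate the hood-top corners, the handle ends and the catch grip.

```bash
python3 - <<'E'
from h import *
T=lambda a:(a[0]/5+260-.4,a[1]/5+160-.4)
S=lambda a:(a[0]/5+230-.4,a[1]/5+150-.4)
c={}
for k,t,s in [("BL",(70,105),(700,315)),("BR",(632,72),(140,455)),("FR",(660,387),(73,195)),("FL",(85,420),(602,70)),
 ("hL",(285,492),(412,76)),("hR",(468,484),(240,116)),("grip",(542,487),(170,135)),("lens",(241,314),(485,195)),("mod lid",(485,266),(258,317))]:
    p,e=tri(S(s),T(t)); c[k]=p; print(k,p.round(4),round(e,4))
f=lambda a,b:(np.linalg.norm(c[a]-c[b]),np.arctan2(*(c[a]-c[b])[[1,0]]))
print(f("BL","BR"),f("FL","FR"),f("BL","FL"),f("BR","FR"),f("hL","hR"))
s=cv2.imread("pics/scene0.png");t=cv2.imread("pics/top0.png")
for n,im in(("scene",s),("top",t)):
    h=cv2.cvtColor(im,cv2.COLOR_BGR2HSV)
    m=((h[...,0]<8)|(h[...,0]>172))&(h[...,1]>170)&(h[...,2]>60)
    v,u=np.nonzero(m); 
    k=(u>255)&(u<275)&(v<190) if n=="scene" else (u>355)&(u<380)&(v>240)&(v<275)
    print(n,k.sum(),u[k].mean(),v[k].mean(),u[k].min(),u[k].max(),v[k].min(),v[k].max())
    for nm,lo,hi in(("blue",100,130),):
        m=((h[...,0]>lo)&(h[...,0]<hi)&(h[...,1]>180)).astype(np.uint8)
        for cc in cv2.findContours(m,0,2)[0]:
            if cv2.contourArea(cc)>1500: print(n,nm,cv2.minAreaRect(cc),cv2.boxPoints(cv2.minAreaRect(cc)).round(1).tolist())
crop("top","pics/tb.png",160,190,250,310,5,t[:,:,::-1])
crop("top","pics/tg.png",410,180,500,300,5,t[:,:,::-1])
E
```

```text
BL [0.65   0.1405 0.1188] 0.0012
BR [ 0.6652 -0.1378  0.1211] 0.0031
FR [ 0.5083 -0.1475  0.1196] 0.0018
FL [0.4936 0.1323 0.1209] 0.0012
hL [0.4589 0.0368 0.1016] 0.0039
hR [ 0.4621 -0.0553  0.0987] 0.0008
grip [ 0.4605 -0.093   0.0917] 0.0004
lens [0.5465 0.057  0.1053] 0.0014
mod lid [ 0.5736 -0.068   0.0761] 0.0011
(np.float64(0.27870449365740313), np.float64(1.6254759050026164)) (np.float64(0.2801978822578586), np.float64(1.622950728303406)) (np.float64(0.1565318833694663), np.float64(0.05240376820429016)) (np.float64(0.1572372777322985), np.float64(0.061948100325591664)) (np.float64(0.0921637512876842), np.float64(1.605213613176904))
scene 39 264.0769230769231 174.12820512820514 261 273 1 181
scene blue ((46.738739013671875, 362.1456604003906), (79.23750305175781, 91.73502349853516), 86.56636810302734) [[-1.399999976158142, 325.29998779296875], [90.19999694824219, 319.8999938964844], [94.9000015258789, 398.8999938964844], [3.299999952316284, 404.3999938964844]]
scene blue ((416.9566650390625, 170.72274780273438), (86.48617553710938, 50.157711029052734), 58.73627471923828) [[373.1000061035156, 146.8000030517578], [416.0, 120.69999694824219], [460.79998779296875, 194.6999969482422], [418.0, 220.6999969482422]]
top 62 368.11290322580646 257.30645161290323 364 372 254 261
top blue ((204.43849182128906, 253.00770568847656), (99.5998764038086, 55.939666748046875), 82.87498474121094) [[170.5, 207.10000610351562], [226.0, 200.10000610351562], [238.39999389648438, 299.0], [182.89999389648438, 305.8999938964844]]
top blue ((570.6931762695312, 115.5849380493164), (64.53817749023438, 104.16136169433594), 83.9909896850586) [[515.5, 88.9000015258789], [619.0999755859375, 78.0], [625.9000244140625, 142.1999969482422], [522.2999877929688, 153.10000610351562]]
```

View pics/tb.png

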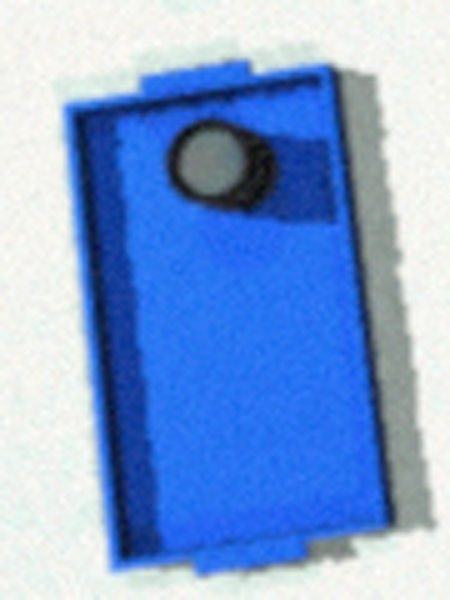

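View pics/tg.png

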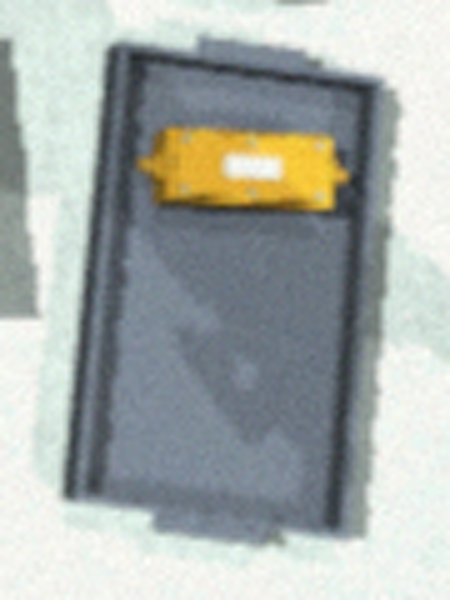

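The checks agree: hood corners at 0.12 m, handle at about 0.10 m, grip at about 0.09 m, lens top at 0.105 m. The hood measures 280×157 mm and yaw is about 0.054. Trays next, then the first move.

```bash
cat >> h.py <<'E'
from scipy.spatial.transform import Rotation as R
PSI=0.054
H=np.array([0.6567,0.0011,0.050])
EX=np.array([np.cos(PSI),np.sin(PSI),0]);EY=np.array([-np.sin(PSI),np.cos(PSI),0])
def W(x,y,z): return H+x*EX+y*EY+np.array([0,0,z])   # rel hinge line
def go(pos,yaw,roll=np.pi,pitch=0.):
    s=get_state();A=R.from_euler("xyz",s["tool_rot"]);B=R.from_euler("xyz",[roll,pitch,yaw])
    print("t",round(s["time_s"],2),"at",s["ee_pos"].round(4),"rpy",s["tool_rot"].round(3),"F",s["wrist_force"].round(1),"w",round(s["grip_width"],3))
    print(" to",np.round(pos,4),"| tool-frame shift mm (now)",(A.inv().apply(np.array(pos)-s["ee_pos"])*1000).round(1),
     "| in target frame",(B.inv().apply(np.array(pos)-s["ee_pos"])*1000).round(1),"rot deg",np.degrees((A.inv()*B).as_rotvec()).round(2))
E
python3 - <<'E'
from h import *
for n,off,cs in(("blue",(160,190),[(65,105),(330,68),(392,525),(113,570)]),("grey",(410,180),[(112,42),(382,80),(362,538),(68,497)])):
    q=np.array([onz("top",a/5+off[0]-.4,b/5+off[1]-.4,.026) for a,b in cs]); c=q.mean(0)
    print(n,q[:,:2].round(3).tolist(),c.round(4))
    ax=(q[0]+q[1]-q[2]-q[3])/2; yaw=np.arctan2(ax[1],ax[0]); print(" L",np.linalg.norm(ax),"Wd",np.linalg.norm((q[0]+q[3]-q[1]-q[2])/2),"yaw",yaw)
    u=np.array([np.cos(yaw),np.sin(yaw),0]); print(" -x half centre",(c-.06*u).round(4))
    print(" scene px of corners",[proj("scene",p).round(0).tolist() for p in q])
go(W(-.201,-.122,.10+.073),PSI+np.pi/2)
go(W(-.201,-.122,.020+.073),PSI+np.pi/2)
E
```

```text
blue [[0.588, 0.424], [0.608, 0.281], [0.366, 0.241], [0.343, 0.386]] [0.4763 0.3331 0.026 ]
 L 0.24661353021717966 Wd 0.1452511753169919 yaw 0.15693843443942912
 -x half centre [0.417  0.3238 0.026 ]
 scene px of corners [[460.0, 192.0], [413.0, 208.0], [373.0, 144.0], [416.0, 130.0]]
grey [[0.647, -0.281], [0.625, -0.427], [0.381, -0.399], [0.403, -0.246]] [ 0.5139 -0.3382  0.026 ]
 L 0.24600179949874845 Wd 0.1514959906967283 yaw -0.12736786266847028
 -x half centre [ 0.4544 -0.3305  0.026 ]
 scene px of corners [[204.0, 264.0], [144.0, 269.0], [153.0, 189.0], [209.0, 185.0]]
t 0.1 at [ 0.2894 -0.5814  0.3029] rpy [-3.139  0.     0.462] F [ 0.5  0.6 -0.1] w 0.999
 to [ 0.4626 -0.1316  0.223 ] | tool-frame shift mm (now) [ 355.5 -325.4   80.6] | in target frame [439.9 197.2  79.9] rot deg [ -0.12  -0.08 -66.63]
t 0.1 at [ 0.2894 -0.5814  0.3029] rpy [-3.139  0.     0.462] F [ 0.5  0.6 -0.1] w 0.999
 to [ 0.4626 -0.1316  0.143 ] | tool-frame shift mm (now) [ 355.5 -325.2  160.6] | in target frame [439.9 197.2 159.9] rot deg [ -0.12  -0.08 -66.63]
```

```bash
python3 -m pendant '[{"grip":255,"rz":-9.5},{"rz":-9.5},{"rz":-9.5},{"rz":-9.5},{"rz":-9.5},{"rz":-9.5},{"rz":-9.6}]' 40; python3 -m pendant '[{"dx":50,"dy":22},{"dx":55,"dy":25},{"dx":55,"dy":25},{"dx":55,"dy":25},{"dx":55,"dy":25},{"dx":55,"dy":25},{"dx":55,"dy":25},{"dx":50,"dy":21,"dz":30},{"dx":10,"dy":4,"dz":50},{}]'
python3 - <<'E'
from h import *
go(W(-.201,-.122,.020+.073),PSI+np.pi/2)
crop("scene","pics/s1.png",230,110,390,230,5);crop("top","pics/t1.png",260,160,400,280,5)
E
```

```text
t 0.1 at [ 0.2894 -0.5814  0.3029] rpy [-3.139  0.     0.462] F [ 0.5  0.6 -0.1] w 0.999
 to [ 0.4626 -0.1316  0.143 ] | tool-frame shift mm (now) [ 355.5 -325.2  160.6] | in target frame [439.9 197.2 159.9] rot deg [ -0.12  -0.08 -66.63]$[0]: bad value
$[0]: bad value
```

```bash
python3 -m pendant '[{"grip":255,"dx":0,"dy":0,"dz":0,"rx":0,"ry":0,"rz":-9.5},{"grip":255,"dx":0,"dy":0,"dz":0,"rx":0,"ry":0,"rz":-9.5},{"grip":255,"dx":0,"dy":0,"dz":0,"rx":0,"ry":0,"rz":-9.5},{"grip":255,"dx":0,"dy":0,"dz":0,"rx":0,"ry":0,"rz":-9.5},{"grip":255,"dx":0,"dy":0,"dz":0,"rx":0,"ry":0,"rz":-9.5},{"grip":255,"dx":0,"dy":0,"dz":0,"rx":0,"ry":0,"rz":-9.5},{"grip":255,"dx":0,"dy":0,"dz":0,"rx":0,"ry":0,"rz":-9.6}]' 40
```

```text
time_s: 1.08
ee_pos: [0.2894, -0.5818, 0.3035]
tool_rot: [-3.141, -0.001, 1.63]
wrist_force: [-0.3, -0.2, 0.3]
grip_width: 0.001
```

```bash
python3 -m pendant '[{"grip":255,"dx":50,"dy":22,"dz":0,"rx":0,"ry":0,"rz":0},{"grip":255,"dx":55,"dy":25,"dz":0,"rx":0,"ry":0,"rz":0},{"grip":255,"dx":55,"dy":25,"dz":0,"rx":0,"ry":0,"rz":0},{"grip":255,"dx":55,"dy":25,"dz":0,"rx":0,"ry":0,"rz":0},{"grip":255,"dx":55,"dy":25,"dz":0,"rx":0,"ry":0,"rz":0},{"grip":255,"dx":55,"dy":25,"dz":0,"rx":0,"ry":0,"rz":0},{"grip":255,"dx":55,"dy":25,"dz":0,"rx":0,"ry":0,"rz":0},{"grip":255,"dx":50,"dy":21,"dz":30,"rx":0,"ry":0,"rz":0},{"grip":255,"dx":10,"dy":4,"dz":50,"rx":0,"ry":0,"rz":0},{"grip":255,"dx":0,"dy":0,"dz":0,"rx":0,"ry":0,"rz":0}]'
python3 - <<'E'
from h import *
go(W(-.201,-.122,.020+.073),PSI+np.pi/2)
crop("scene","pics/s1.png",230,110,390,230,5);crop("top","pics/t1.png",260,160,400,280,5)
E
```

```text
time_s: 2.33
ee_pos: [0.461, -0.1306, 0.2214]
tool_rot: [-3.134, -0.003, 1.627]
wrist_force: [0.4, -0.3, 0.6]
grip_width: -0.002
t 2.33 at [ 0.461  -0.1306  0.2214] rpy [-3.134e+00 -3.000e-03  1.627e+00] F [ 0.4 -0.3  0.6] w -0.002
 to [ 0.4626 -0.1316  0.143 ] | tool-frame shift mm (now) [-1.3  2.2 78.4] | in target frame [-1.1  1.6 78.4] rot deg [-0.46 -0.15  0.15]
```

View pics/s1.png

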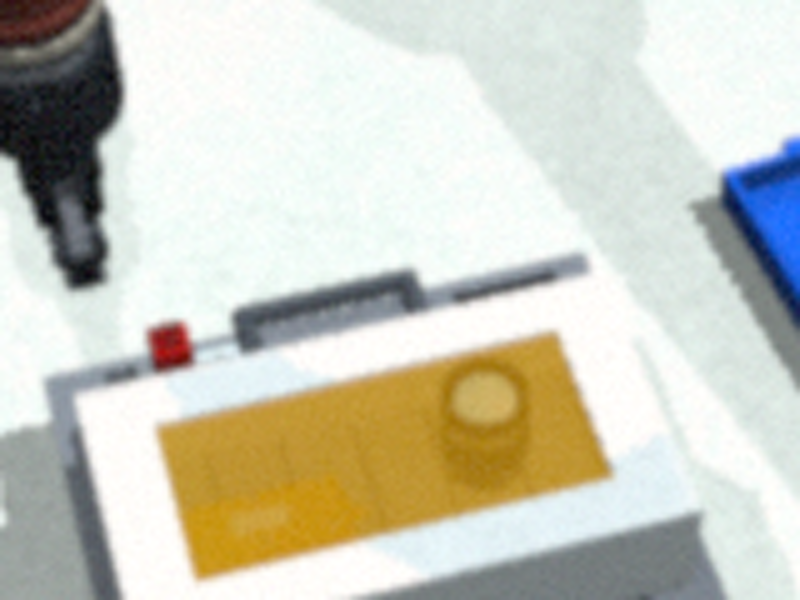

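The shut fingers hang at about crop pixel (85,280), to the right of the red grip at (170,345), as planned. I'll go down beside it.

```bash
python3 -m pendant '[{"grip":255,"dx":-1,"dy":1,"dz":25,"rx":0,"ry":0,"rz":0},{"grip":255,"dx":0,"dy":1,"dz":25,"rx":0,"ry":0,"rz":0},{"grip":255,"dx":0,"dy":0,"dz":18,"rx":0,"ry":0,"rz":0},{"grip":255,"dx":0,"dy":0,"dz":10,"rx":0,"ry":0,"rz":0},{"grip":255,"dx":0,"dy":0,"dz":0,"rx":0,"ry":0,"rz":0}]'
python3 - <<'E'
from h import *
go(W(-.201,-.122,.020+.073),PSI+np.pi/2)
crop("scene","pics/s2.png",230,110,390,230,5);crop("top","pics/t2.png",260,160,400,280,5)
E
```

```text
time_s: 3.05
ee_pos: [0.4653, -0.1339, 0.1466]
tool_rot: [3.14, 0.001, 1.623]
wrist_force: [-0.8, 0.5, -0.2]
grip_width: -0.0
t 3.05 at [ 0.4653 -0.1339  0.1466] rpy [3.140e+00 1.000e-03 1.623e+00] F [-0.8  0.5 -0.2] w -0.0
 to [ 0.4626 -0.1316  0.143 ] | tool-frame shift mm (now) [ 2.4 -2.6  3.6] | in target frame [ 2.4 -2.6  3.6] rot deg [ 0.06  0.05 -0.13]
```

View pics/s2.png

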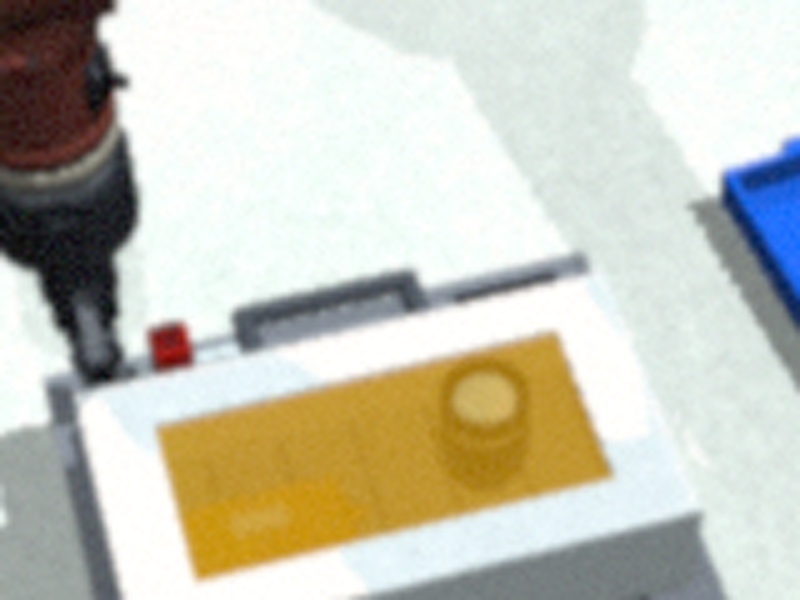

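```bash
python3 -m pendant '[{"grip":255,"dx":6,"dy":-2,"dz":3,"rx":0,"ry":0,"rz":0},{"grip":255,"dx":6,"dy":0,"dz":0,"rx":0,"ry":0,"rz":0},{"grip":255,"dx":6,"dy":0,"dz":0,"rx":0,"ry":0,"rz":0},{"grip":255,"dx":6,"dy":0,"dz":0,"rx":0,"ry":0,"rz":0},{"grip":255,"dx":6,"dy":0,"dz":0,"rx":0,"ry":0,"rz":0},{"grip":255,"dx":6,"dy":0,"dz":0,"rx":0,"ry":0,"rz":0},{"grip":255,"dx":5,"dy":0,"dz":0,"rx":0,"ry":0,"rz":0},{"grip":255,"dx":4,"dy":0,"dz":0,"rx":0,"ry":0,"rz":0},{"grip":255,"dx":0,"dy":0,"dz":0,"rx":0,"ry":0,"rz":0}]'
python3 - <<'E'
from h import *
go(W(-.201,-.0764,.020+.073),PSI+np.pi/2)
im=camera("scene"); crop("scene","pics/s3.png",230,110,390,230,5,im)
E
```

```text
time_s: 4.28
ee_pos: [0.4605, -0.0873, 0.1428]
tool_rot: [3.141, -0.001, 1.625]
wrist_force: [0.2, 0.2, -0.0]
grip_width: -0.001
t 4.28 at [ 0.4605 -0.0873  0.1428] rpy [ 3.141e+00 -1.000e-03  1.625e+00] F [ 0.2  0.2 -0. ] w -0.001
 to [ 0.4601 -0.086   0.143 ] | tool-frame shift mm (now) [ 1.2 -0.3 -0.2] | in target frame [ 1.2 -0.3 -0.2] rot deg [ 0.01 -0.05  0.02]
```

View pics/s3.png

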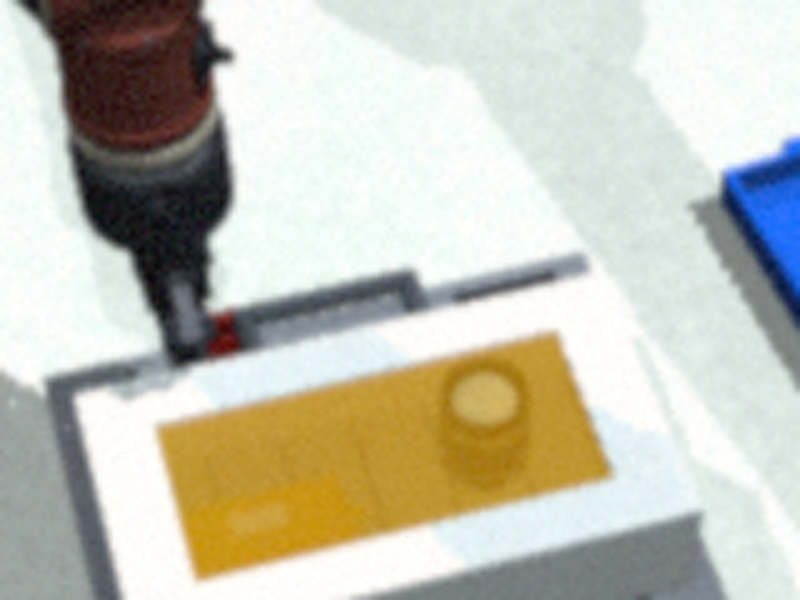

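The grip has moved from about (170,343) to (226,333) in the crop, which is roughly 29 mm. I'll push gently until the force shows the stop.

```bash
python3 -m pendant '[{"grip":255,"dx":2,"dy":0,"dz":0,"rx":0,"ry":0,"rz":0},{"grip":255,"dx":1,"dy":0,"dz":0,"rx":0,"ry":0,"rz":0},{"grip":255,"dx":0,"dy":0,"dz":0,"rx":0,"ry":0,"rz":0}]'
python3 -m pendant '[{"grip":255,"dx":1,"dy":0,"dz":0,"rx":0,"ry":0,"rz":0},{"grip":255,"dx":1,"dy":0,"dz":0,"rx":0,"ry":0,"rz":0},{"grip":255,"dx":0,"dy":0,"dz":0,"rx":0,"ry":0,"rz":0}]'
```

```text
time_s: 4.7
ee_pos: [0.4605, -0.0869, 0.1429]
tool_rot: [3.141, 0.002, 1.622]
wrist_force: [0.4, -5.2, -0.3]
grip_width: 0.002
time_s: 5.08
ee_pos: [0.4604, -0.0867, 0.1429]
tool_rot: [-3.142, 0.004, 1.62]
wrist_force: [0.7, -8.3, -0.0]
grip_width: 0.001
```

```bash
python3 -m pendant '[{"grip":255,"dx":-14,"dy":0,"dz":0,"rx":0,"ry":0,"rz":0},{"grip":160,"dx":-4,"dy":0,"dz":-20,"rx":0,"ry":0,"rz":0},{"grip":160,"dx":0,"dy":0,"dz":-40,"rx":0,"ry":0,"rz":0},{"grip":160,"dx":40,"dy":0,"dz":-20,"rx":0,"ry":0,"rz":0},{"grip":160,"dx":40,"dy":0,"dz":0,"rx":0,"ry":0,"rz":0},{"grip":160,"dx":12,"dy":2,"dz":0,"rx":0,"ry":0,"rz":0},{"grip":160,"dx":0,"dy":0,"dz":0,"rx":0,"ry":0,"rz":0}]'
python3 - <<'E'
from h import *
go(W(-.197,0,.047+.10),PSI+np.pi/2)
crop("top","pics/t4.png",260,160,400,280,5)
crop("scene","pics/s4.png",230,110,390,230,5)
E
```

```text
time_s: 5.95
ee_pos: [0.4583, -0.0086, 0.2227]
tool_rot: [-3.141, -0.0, 1.626]
wrist_force: [-0.1, 0.2, 0.0]
grip_width: 0.377
t 5.95 at [ 0.4583 -0.0086  0.2227] rpy [-3.141 -0.     1.626] F [-0.1  0.2  0. ] w 0.377
 to [ 0.46   -0.0095  0.197 ] | tool-frame shift mm (now) [-1.   1.7 25.7] | in target frame [-1.   1.7 25.7] rot deg [-0.03 -0.03  0.07]
```

View pics/s4.png

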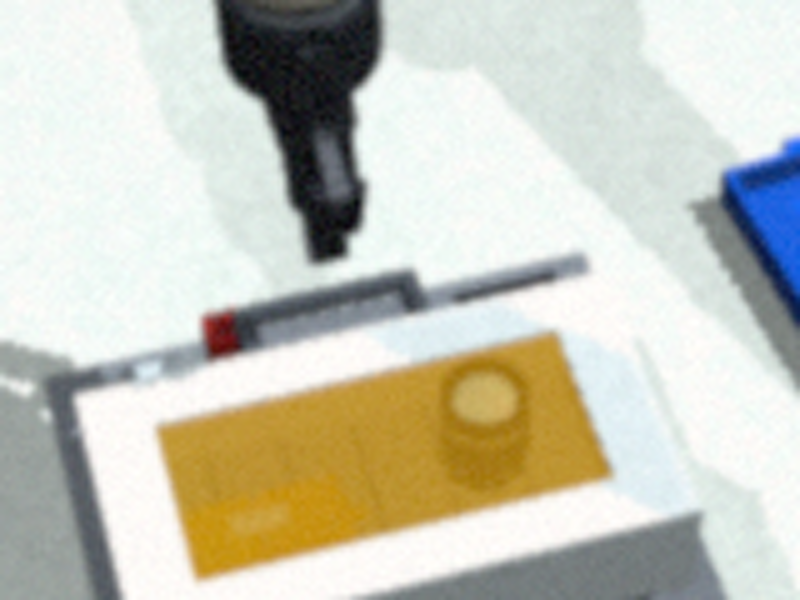

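View pics/t4.png

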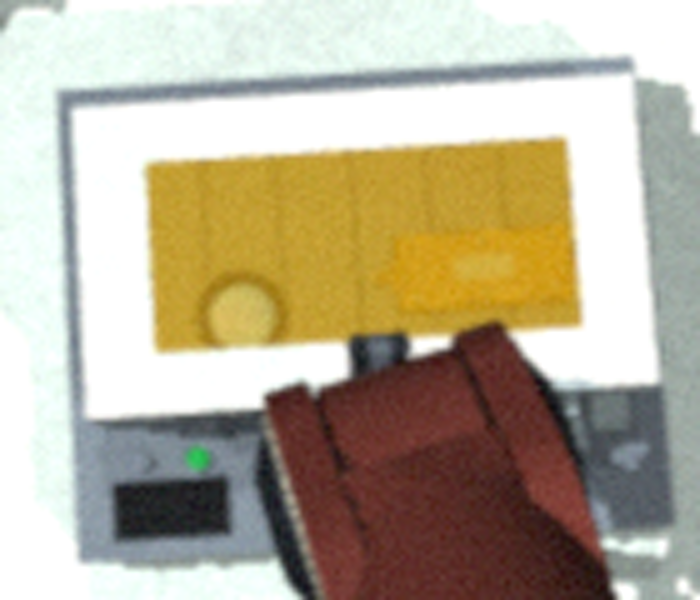

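The catch grip at (222,333) is now tucked beside the handle's right post, so it has travelled fully. The fingers, 32 mm apart, are centred over the handle. I'll go down and grip the bar.

```bash
python3 -m pendant '[{"grip":160,"dx":-1,"dy":1,"dz":25,"rx":0,"ry":0,"rz":0},{"grip":160,"dx":0,"dy":1,"dz":22,"rx":0,"ry":0,"rz":0},{"grip":160,"dx":0,"dy":0,"dz":18,"rx":0,"ry":0,"rz":0},{"grip":160,"dx":0,"dy":0,"dz":10,"rx":0,"ry":0,"rz":0},{"grip":160,"dx":0,"dy":0,"dz":0,"rx":0,"ry":0,"rz":0}]'
python3 -c "
from h import *
go(W(-.197,0,.047+.052),PSI+np.pi/2)"
```

```text
time_s: 6.68
ee_pos: [0.46, -0.0116, 0.1482]
tool_rot: [-3.14, 0.002, 1.622]
wrist_force: [-2.1, -2.1, 3.9]
grip_width: 0.372
t 6.67 at [ 0.46   -0.0116  0.1482] rpy [-3.140e+00  2.000e-03  1.622e+00] F [-2.1 -2.1  3.9] w 0.372
 to [ 0.46   -0.0095  0.149 ] | tool-frame shift mm (now) [ 2.   0.1 -0.8] | in target frame [ 2.1  0.1 -0.8] rot deg [-0.06  0.09 -0.18]
```

```bash
python3 -m pendant '[{"grip":255,"dx":0,"dy":0,"dz":0,"rx":0,"ry":0,"rz":0},{"grip":255,"dx":0,"dy":0,"dz":0,"rx":0,"ry":0,"rz":0},{"grip":255,"dx":0,"dy":0,"dz":0,"rx":0,"ry":0,"rz":0},{"grip":255,"dx":0,"dy":0,"dz":0,"rx":0,"ry":0,"rz":0}]' 40
python3 - <<'E'
from h import *
go(W(-.197,0,.047+.052),PSI+np.pi/2)
# arc waypoints from the measured position, tool kept vertical
r=np.hypot(.197,.047);a0=np.arctan2(.047,-.197);p0=None
for th in np.arange(0,1.501,0.1):
    p=np.array([r*np.cos(a0-th),r*np.sin(a0-th)])*1000
    if p0 is not None: print(round(th,2),"dy %.1f dz %.1f"%(p[0]-p0[0],-(p[1]-p0[1])))
    p0=p
E
```

```text
time_s: 7.18
ee_pos: [0.4604, -0.0107, 0.1481]
tool_rot: [3.142, 0.001, 1.623]
wrist_force: [0.3, -3.5, 3.9]
grip_width: 0.122
t 7.17 at [ 0.4604 -0.0107  0.1481] rpy [3.142e+00 1.000e-03 1.623e+00] F [ 0.3 -3.5  3.9] w 0.122
 to [ 0.46   -0.0095  0.149 ] | tool-frame shift mm (now) [ 1.2 -0.4 -0.9] | in target frame [ 1.2 -0.4 -0.9] rot deg [ 0.    0.05 -0.08]
0.1 dy 5.7 dz -19.4
0.2 dy 7.6 dz -18.8
0.3 dy 9.4 dz -17.9
0.4 dy 11.2 dz -16.9
0.5 dy 12.8 dz -15.7
0.6 dy 14.3 dz -14.3
0.7 dy 15.7 dz -12.8
0.8 dy 16.9 dz -11.2
0.9 dy 17.9 dz -9.5
1.0 dy 18.8 dz -7.6
1.1 dy 19.4 dz -5.7
1.2 dy 19.9 dz -3.8
1.3 dy 20.2 dz -1.8
1.4 dy 20.2 dz 0.3
1.5 dy 20.1 dz 2.3
```

The bar is held (opening about 10–12 mm). I'll lift along the arc.

```bash
python3 -m pendant '[{"grip":255,"dx":0,"dy":2,"dz":-10,"rx":0,"ry":0,"rz":0},{"grip":255,"dx":0,"dy":3,"dz":-10,"rx":0,"ry":0,"rz":0},{"grip":255,"dx":0,"dy":4,"dz":-9,"rx":0,"ry":0,"rz":0},{"grip":255,"dx":0,"dy":4,"dz":-9,"rx":0,"ry":0,"rz":0}]'
python3 -m pendant '[{"grip":255,"dx":0,"dy":5,"dz":-9,"rx":0,"ry":0,"rz":0},{"grip":255,"dx":0,"dy":5,"dz":-9,"rx":0,"ry":0,"rz":0},{"grip":255,"dx":0,"dy":11,"dz":-17,"rx":0,"ry":0,"rz":0},{"grip":255,"dx":0,"dy":13,"dz":-16,"rx":0,"ry":0,"rz":0},{"grip":255,"dx":0,"dy":14,"dz":-14,"rx":0,"ry":0,"rz":0}]'
python3 - <<'E'
from h import *
go(W(-.197,0,.1),PSI+np.pi/2)
s=get_state()["ee_pos"]-H; x=s@EX;z=s[2]-.0531+.0; print("hood angle est",np.arctan2(.047,-.197)-np.arctan2(z,x), "r",np.hypot(x,z))
crop("scene","pics/s5.png",200,60,400,260,3)
E
```

```text
time_s: 7.68
ee_pos: [0.4731, -0.0099, 0.1861]
tool_rot: [-3.14, 0.001, 1.624]
wrist_force: [2.7, -4.2, -7.2]
grip_width: 0.123
time_s: 8.3
ee_pos: [0.5182, -0.0074, 0.2508]
tool_rot: [-3.132, 0.002, 1.624]
wrist_force: [-5.0, -5.5, -2.4]
grip_width: 0.123
t 8.3 at [ 0.5182 -0.0074  0.2508] rpy [-3.132e+00  2.000e-03  1.624e+00] F [-5.  -5.5 -2.4] w 0.123
 to [ 0.46   -0.0095  0.15  ] | tool-frame shift mm (now) [  1.2 -57.2 101.4] | in target frame [  1.  -58.2 100.8] rot deg [-0.55  0.1  -0.02]
hood angle est 0.5823915675149278 r 0.2027044611690719
```

View pics/s5.png

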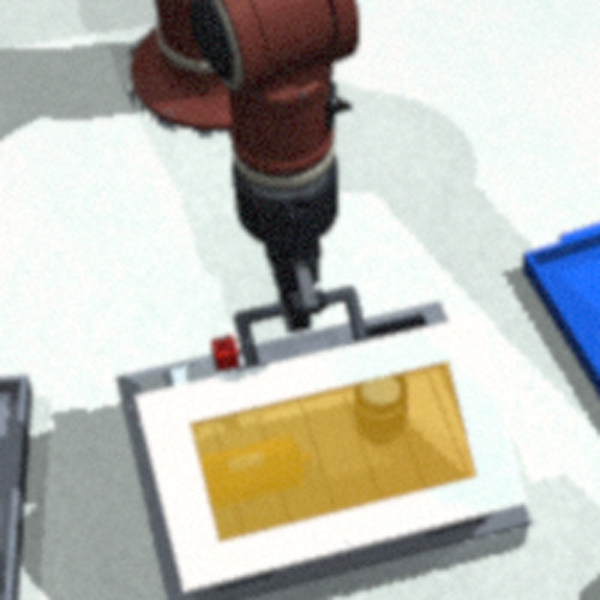

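The hood is following, now at about 0.58 rad. I'll continue to nearly the stop.

```bash
python3 -m pendant '[{"grip":255,"dx":0,"dy":16,"dz":-13,"rx":0,"ry":0,"rz":0},{"grip":255,"dx":0,"dy":17,"dz":-11,"rx":0,"ry":0,"rz":0},{"grip":255,"dx":0,"dy":18,"dz":-9,"rx":0,"ry":0,"rz":0},{"grip":255,"dx":0,"dy":19,"dz":-8,"rx":0,"ry":0,"rz":0},{"grip":255,"dx":0,"dy":19,"dz":-6,"rx":0,"ry":0,"rz":0},{"grip":255,"dx":0,"dy":20,"dz":-4,"rx":0,"ry":0,"rz":0},{"grip":255,"dx":0,"dy":20,"dz":-2,"rx":0,"ry":0,"rz":0},{"grip":255,"dx":0,"dy":0,"dz":0,"rx":0,"ry":0,"rz":0}]'
python3 - <<'E'
from h import *
go(W(-.197,0,.1),PSI+np.pi/2)
s=get_state()["ee_pos"]-H; x=s@EX;z=s[2]-.0531; print("hood angle est",np.arctan2(.047,-.197)-np.arctan2(z,x), "r",np.hypot(x,z))
crop("scene","pics/s6.png",200,60,400,260,3)
E
```

```text
time_s: 9.35
ee_pos: [0.6516, 0.0005, 0.3065]
tool_rot: [3.137, -0.0, 1.624]
wrist_force: [0.8, -2.8, 3.8]
grip_width: 0.123
t 9.35 at [6.516e-01 5.000e-04 3.065e-01] rpy [ 3.137 -0.     1.624] F [ 0.8 -2.8  3.8] w 0.123
 to [ 0.46   -0.0095  0.15  ] | tool-frame shift mm (now) [   0.2 -192.5  155.6] | in target frame [   0.3 -191.8  156.5] rot deg [ 0.26 -0.01 -0.02]
hood angle est 1.311189209236287 r 0.20345740821384312
```

View pics/s6.png

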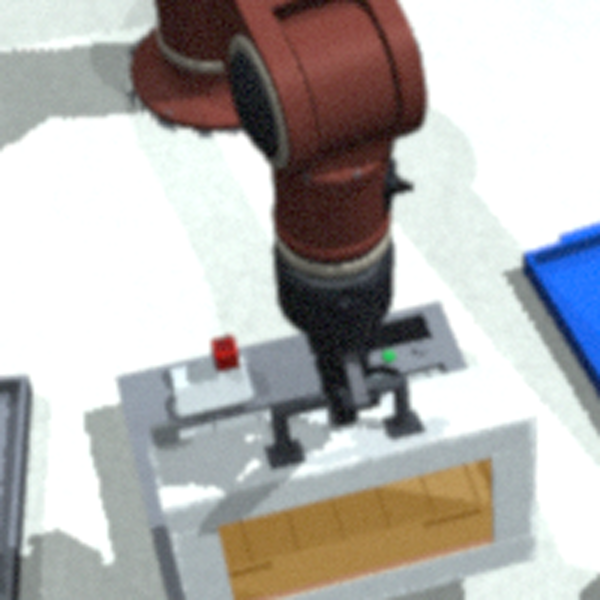

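```bash
python3 -m pendant '[{"grip":255,"dx":0,"dy":15,"dz":0,"rx":0,"ry":0,"rz":0},{"grip":255,"dx":0,"dy":12,"dz":1,"rx":0,"ry":0,"rz":0},{"grip":255,"dx":0,"dy":4,"dz":0,"rx":0,"ry":0,"rz":0},{"grip":255,"dx":0,"dy":0,"dz":0,"rx":0,"ry":0,"rz":0}]'
python3 - <<'E'
from h import *
s=get_state()["ee_pos"]-H; x=s@EX;z=s[2]-.0531; print("hood angle est",np.arctan2(.047,-.197)-np.arctan2(z,x), "r",np.hypot(x,z))
E
```

```text
time_s: 9.9
ee_pos: [0.681, 0.0021, 0.3042]
tool_rot: [3.14, -0.0, 1.624]
wrist_force: [-0.8, -3.5, 4.2]
grip_width: 0.121
hood angle est 1.4570501064521468 r 0.20257059376638176
```

Hood estimated at 1.457 rad. I'll release and rise straight up.

```bash
python3 -m pendant '[{"grip":150,"dx":0,"dy":0,"dz":0,"rx":0,"ry":0,"rz":0},{"grip":150,"dx":0,"dy":0,"dz":0,"rx":0,"ry":0,"rz":0},{"grip":150,"dx":0,"dy":0,"dz":-10,"rx":0,"ry":0,"rz":0},{"grip":150,"dx":0,"dy":0,"dz":-25,"rx":0,"ry":0,"rz":0},{"grip":100,"dx":0,"dy":-10,"dz":-30,"rx":0,"ry":0,"rz":0},{"grip":60,"dx":0,"dy":-50,"dz":0,"rx":0,"ry":0,"rz":0},{"grip":60,"dx":0,"dy":-55,"dz":0,"rx":0,"ry":0,"rz":0},{"grip":60,"dx":-40,"dy":-55,"dz":0,"rx":0,"ry":0,"rz":0},{"grip":60,"dx":-50,"dy":-50,"dz":0,"rx":0,"ry":0,"rz":0},{"grip":60,"dx":-40,"dy":0,"dz":0,"rx":0,"ry":0,"rz":0}]'
python3 - <<'E'
from h import *
i=camera("scene");t=camera("top")
cv2.imwrite("pics/scene7.png",i[:,:,::-1]);cv2.imwrite("pics/top7.png",t[:,:,::-1])
crop("scene","pics/s7.png",230,130,390,290,4,i);crop("top","pics/t7.png",260,140,400,280,5,t)
E
```

```text
time_s: 11.15
ee_pos: [0.4749, -0.131, 0.3689]
tool_rot: [-3.14, 0.001, 1.624]
wrist_force: [1.1, -0.6, 0.9]
grip_width: 0.761
```

View pics/s7.png

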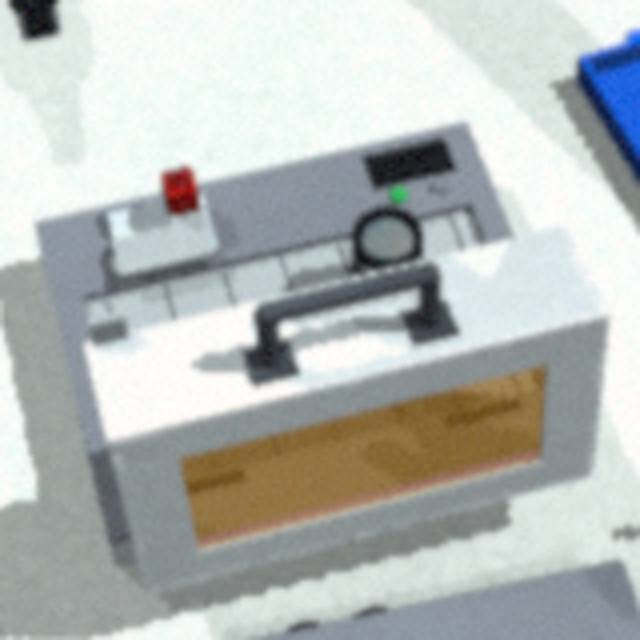

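View pics/t7.png

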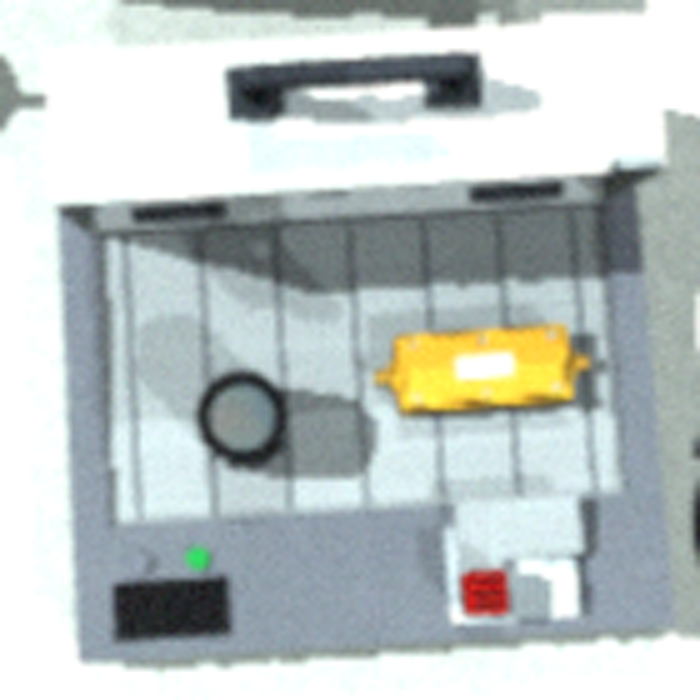

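The hood stands open and the bed is in view. The lens top is at top crop (242,418), the module lid is centred near (489,367) with its screws visible, and the catch at (485,593) has moved about 29 mm. Now the exact positions.

```bash
python3 - <<'E'
from h import *
T=lambda a:((a[0]+.5)/5+260-.5,(a[1]+.5)/5+140-.5)
S=lambda a:((a[0]+.5)/4+230-.5,(a[1]+.5)/4+130-.5)
print("lens tri",tri(S((388,237)),T((242,418))))
l=onz("top",*T((242,418)),.106); print("lens z=.106",l.round(4))
sc=[onz("top",*T(p),.073) for p in[(412,342),(558,332),(568,395),(418,402)]]
c=np.mean(sc,0); d=(sc[0]+sc[3]-sc[1]-sc[2])/2; print("mod",c.round(4),"len",np.linalg.norm(d),"yaw of long axis",np.arctan2(d[1],d[0]))
lab=onz("top",*T((485,366)),.073); print("label",lab)
# gold mask check
h=cv2.cvtColor(cv2.imread("pics/top7.png"),cv2.COLOR_BGR2HSV)
m=((h[...,0]>15)&(h[...,0]<30)&(h[...,1]>150)&(h[...,2]>120)).astype(np.uint8)
for k in cv2.findContours(m,0,2)[0]:
    if cv2.contourArea(k)>200:
        r=cv2.minAreaRect(k);print(r,onz("top",*r[0],.065).round(4))
        print("box",[onz("top",*p,.065).round(3)[:2].tolist() for p in cv2.boxPoints(r)])
yl=np.pi/2+PSI
print("lens TCP over"); go([l[0],l[1],.30],yl)
E
```

```text
lens tri (array([0.5449202 , 0.0569809 , 0.10186819]), np.float64(0.0022126039591710707))
lens z=.106 [0.5443 0.0558 0.106 ]
mod [ 0.573  -0.0709  0.073 ] len 0.07660734025848928 yaw of long axis 1.6233546973696635
label [ 0.57384417 -0.06884707  0.073     ]
((354.64117431640625, 213.3352813720703), (14.725729942321777, 37.427894592285156), 85.60128784179688) [ 0.5735 -0.0645  0.065 ]
box [[0.589, -0.015], [0.596, -0.112], [0.558, -0.114], [0.551, -0.017]]
((93.50000762939453, 132.5), (64.8459701538086, 38.9075813293457), 63.43495178222656) [0.7954 0.6316 0.065 ]
box [[0.853, 0.722], [0.902, 0.632], [0.739, 0.542], [0.692, 0.631]]
lens TCP over
t 11.25 at [ 0.4772 -0.1355  0.3686] rpy [3.141 0.004 1.615] F [ 0.9  0.3 -0.3] w 0.766
 to [0.5443 0.0558 0.3   ] | tool-frame shift mm (now) [188.4  75.4  68. ] | in target frame [187.4  77.4  68.6] rot deg [ 0.05  0.21 -0.57]
```

```bash
python3 -m pendant '[{"grip":20,"dx":37,"dy":15,"dz":13,"rx":0,"ry":0,"rz":-0.5},{"grip":20,"dx":37,"dy":15,"dz":13,"rx":0,"ry":0,"rz":0},{"grip":20,"dx":38,"dy":16,"dz":14,"rx":0,"ry":0,"rz":0},{"grip":20,"dx":38,"dy":15,"dz":14,"rx":0,"ry":0,"rz":0},{"grip":20,"dx":38,"dy":15,"dz":14,"rx":0,"ry":0,"rz":0},{"grip":20,"dx":0,"dy":0,"dz":30,"rx":0,"ry":0,"rz":0},{"grip":20,"dx":0,"dy":0,"dz":40,"rx":0,"ry":0,"rz":0},{"grip":20,"dx":0,"dy":0,"dz":10,"rx":0,"ry":0,"rz":0},{"grip":20,"dx":0,"dy":0,"dz":0,"rx":0,"ry":0,"rz":0}]'
python3 - <<'E'
from h import *
go([.5445,.0563,.135],np.pi/2+PSI)
crop("scene","pics/s8.png",230,100,390,260,4);crop("top","pics/t8.png",260,140,400,280,5)
E
```

```text
time_s: 12.38
ee_pos: [0.5428, 0.0628, 0.2203]
tool_rot: [3.142, -0.001, 1.633]
wrist_force: [1.3, -0.9, 0.5]
grip_width: 0.922
t 12.38 at [0.5428 0.0628 0.2203] rpy [ 3.142e+00 -1.000e-03  1.633e+00] F [ 1.3 -0.9  0.5] w 0.922
 to [0.5445 0.0563 0.135 ] | tool-frame shift mm (now) [-6.6  1.3 85.3] | in target frame [-6.5  1.3 85.3] rot deg [ 0.   -0.04  0.49]
```

View pics/s8.png

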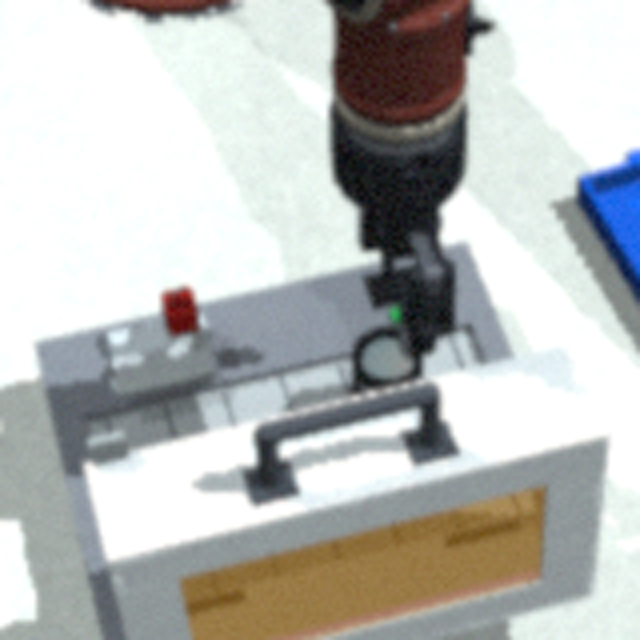

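View pics/t8.png

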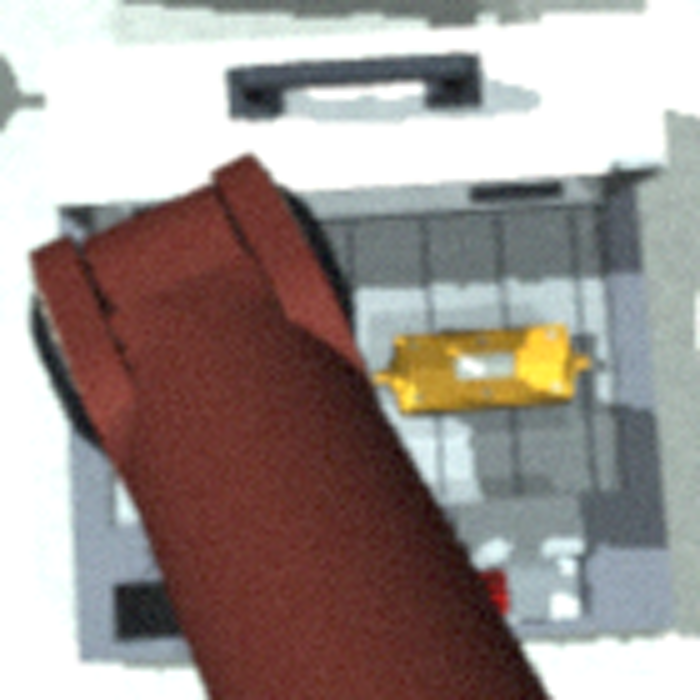

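The jaws straddle the lens front to back but sit about 6 mm too far left. I'll correct that and go down.

```bash
python3 -m pendant '[{"grip":20,"dx":-6,"dy":1,"dz":10,"rx":0,"ry":0,"rz":0},{"grip":20,"dx":0,"dy":0,"dz":30,"rx":0,"ry":0,"rz":0},{"grip":20,"dx":0,"dy":0,"dz":25,"rx":0,"ry":0,"rz":0},{"grip":20,"dx":0,"dy":0,"dz":15,"rx":0,"ry":0,"rz":0},{"grip":20,"dx":0,"dy":0,"dz":5,"rx":0,"ry":0,"rz":0},{"grip":20,"dx":0,"dy":0,"dz":0,"rx":0,"ry":0,"rz":0}]'
python3 - <<'E'
from h import *
go([.5445,.0563,.135],np.pi/2+PSI)
E
```

```text
time_s: 13.22
ee_pos: [0.5442, 0.0562, 0.1352]
tool_rot: [3.141, -0.0, 1.633]
wrist_force: [-0.8, 0.3, 0.3]
grip_width: 0.919
t 13.22 at [0.5442 0.0562 0.1352] rpy [ 3.141 -0.     1.633] F [-0.8  0.3  0.3] w 0.919
 to [0.5445 0.0563 0.135 ] | tool-frame shift mm (now) [0.1 0.3 0.2] | in target frame [0.1 0.3 0.2] rot deg [ 0.04 -0.01  0.46]
```

```bash
python3 -m pendant '[{"grip":255,"dx":0,"dy":0,"dz":0,"rx":0,"ry":0,"rz":0},{"grip":255,"dx":0,"dy":0,"dz":0,"rx":0,"ry":0,"rz":0},{"grip":255,"dx":0,"dy":0,"dz":0,"rx":0,"ry":0,"rz":0},{"grip":255,"dx":0,"dy":0,"dz":0,"rx":0,"ry":0,"rz":0}]' 40; python3 -m pendant '[{"grip":255,"dx":0,"dy":0,"dz":-5,"rx":0,"ry":0,"rz":0},{"grip":255,"dx":0,"dy":0,"dz":-20,"rx":0,"ry":0,"rz":0},{"grip":255,"dx":0,"dy":0,"dz":-30,"rx":0,"ry":0,"rz":0},{"grip":255,"dx":0,"dy":0,"dz":-35,"rx":0,"ry":0,"rz":0},{"grip":255,"dx":0,"dy":0,"dz":-20,"rx":0,"ry":0,"rz":0},{"grip":255,"dx":0,"dy":0,"dz":0,"rx":0,"ry":0,"rz":0}]'
python3 - <<'E'
from h import *
go([.417,.324,.22],np.pi/2+PSI)
crop("scene","pics/s9.png",260,60,460,260,3)
E
```

```text
time_s: 13.72
ee_pos: [0.5446, 0.0563, 0.1359]
tool_rot: [3.139, -0.0, 1.633]
wrist_force: [0.4, -0.9, 5.6]
grip_width: 0.525
time_s: 14.48
ee_pos: [0.5442, 0.0563, 0.246]
tool_rot: [3.139, -0.0, 1.633]
wrist_force: [-0.2, 0.7, -1.0]
grip_width: 0.528
t 14.47 at [0.5442 0.0563 0.246 ] rpy [ 3.139 -0.     1.633] F [-0.2  0.7 -1. ] w 0.528
 to [0.417 0.324 0.22 ] | tool-frame shift mm (now) [ 275.1 -110.4   25.8] | in target frame [ 274.2 -112.6   26. ] rot deg [ 0.15 -0.01  0.46]
```

View pics/s9.png

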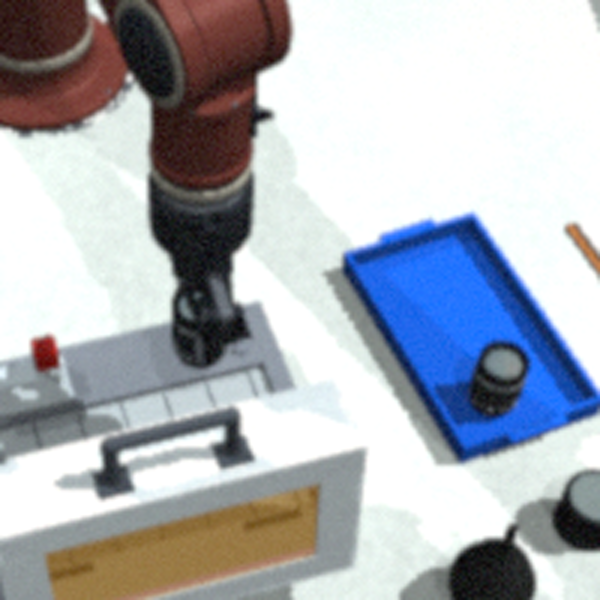

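The lens is held (45 mm) and clear of the bed. Now over to the blue tray.

```bash
python3 -m pendant '[{"grip":255,"dx":15,"dy":-6,"dz":0,"rx":0,"ry":0,"rz":0},{"grip":255,"dx":30,"dy":-12,"dz":0,"rx":0,"ry":0,"rz":0},{"grip":255,"dx":40,"dy":-16,"dz":0,"rx":0,"ry":0,"rz":0},{"grip":255,"dx":40,"dy":-16,"dz":0,"rx":0,"ry":0,"rz":0},{"grip":255,"dx":40,"dy":-16,"dz":0,"rx":0,"ry":0,"rz":0},{"grip":255,"dx":40,"dy":-16,"dz":5,"rx":0,"ry":0,"rz":0},{"grip":255,"dx":35,"dy":-14,"dz":10,"rx":0,"ry":0,"rz":0},{"grip":255,"dx":25,"dy":-10,"dz":20,"rx":0,"ry":0,"rz":0},{"grip":255,"dx":10,"dy":-4,"dz":25,"rx":0,"ry":0,"rz":0},{"grip":255,"dx":0,"dy":0,"dz":20,"rx":0,"ry":0,"rz":0},{"grip":255,"dx":0,"dy":0,"dz":0,"rx":0,"ry":0,"rz":0}]'
python3 - <<'E'
from h import *
go([.417,.324,.097],np.pi/2+PSI)
crop("scene","pics/s10.png",340,60,490,240,3);crop("top","pics/t10.png",150,180,270,320,4)
E
```

```text
time_s: 15.9
ee_pos: [0.4147, 0.3236, 0.1627]
tool_rot: [-3.136, 0.003, 1.635]
wrist_force: [-0.0, 1.1, -0.2]
grip_width: 0.528
t 15.9 at [0.4147 0.3236 0.1627] rpy [-3.136e+00  3.000e-03  1.635e+00] F [-0.   1.1 -0.2] w 0.528
 to [0.417 0.324 0.097] | tool-frame shift mm (now) [ 0.4  2.7 65.7] | in target frame [ 0.2  2.3 65.7] rot deg [-0.31  0.18  0.59]
```

View pics/s10.png

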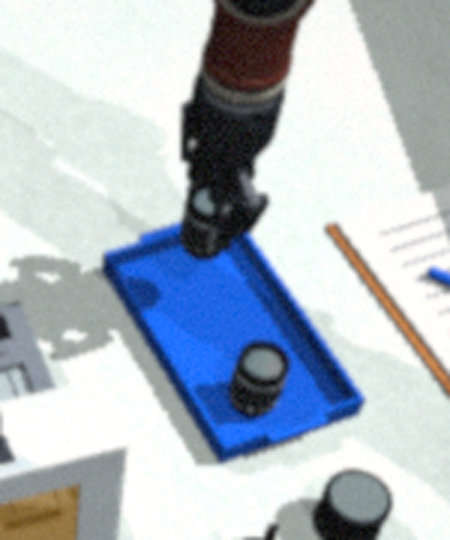

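The lens hangs over the free half. I'll lower it, with slow final steps.

```bash
python3 -m pendant '[{"grip":255,"dx":0,"dy":2,"dz":20,"rx":0,"ry":0,"rz":0},{"grip":255,"dx":0,"dy":1,"dz":20,"rx":0,"ry":0,"rz":0},{"grip":255,"dx":0,"dy":0,"dz":14,"rx":0,"ry":0,"rz":0},{"grip":255,"dx":0,"dy":0,"dz":5,"rx":0,"ry":0,"rz":0},{"grip":255,"dx":0,"dy":0,"dz":0,"rx":0,"ry":0,"rz":0}]'
python3 -m pendant '[{"grip":255,"dx":0,"dy":0,"dz":2,"rx":0,"ry":0,"rz":0},{"grip":255,"dx":0,"dy":0,"dz":2,"rx":0,"ry":0,"rz":0},{"grip":255,"dx":0,"dy":0,"dz":1,"rx":0,"ry":0,"rz":0},{"grip":255,"dx":0,"dy":0,"dz":0,"rx":0,"ry":0,"rz":0}]'
```

```text
time_s: 16.62
ee_pos: [0.4201, 0.3242, 0.1061]
tool_rot: [3.141, -0.0, 1.633]
wrist_force: [0.6, 0.0, -1.6]
grip_width: 0.532
time_s: 17.12
ee_pos: [0.42, 0.324, 0.1009]
tool_rot: [-3.142, 0.0, 1.633]
wrist_force: [0.1, -0.2, -1.6]
grip_width: 0.526
```

```bash
python3 -m pendant '[{"grip":255,"dx":0,"dy":0,"dz":1.5,"rx":0,"ry":0,"rz":0},{"grip":255,"dx":0,"dy":0,"dz":1.5,"rx":0,"ry":0,"rz":0},{"grip":255,"dx":0,"dy":0,"dz":0,"rx":0,"ry":0,"rz":0}]'
python3 -m pendant '[{"grip":255,"dx":0,"dy":0,"dz":1,"rx":0,"ry":0,"rz":0},{"grip":255,"dx":0,"dy":0,"dz":0,"rx":0,"ry":0,"rz":0}]'

```

```text
time_s: 17.5
ee_pos: [0.4199, 0.324, 0.0978]
tool_rot: [-3.141, 0.0, 1.633]
wrist_force: [0.6, -0.0, -2.4]
grip_width: 0.531
time_s: 17.75
ee_pos: [0.42, 0.3241, 0.097]
tool_rot: [3.142, -0.0, 1.633]
wrist_force: [0.2, -0.1, -1.4]
grip_width: 0.528
```

```bash
python3 -m pendant '[{"grip":255,"dx":0,"dy":0,"dz":1,"rx":0,"ry":0,"rz":0},{"grip":255,"dx":0,"dy":0,"dz":0,"rx":0,"ry":0,"rz":0}]'
python3 -m pendant '[{"grip":255,"dx":0,"dy":0,"dz":1,"rx":0,"ry":0,"rz":0},{"grip":255,"dx":0,"dy":0,"dz":0,"rx":0,"ry":0,"rz":0}]'

```

```text
time_s: 18.0
ee_pos: [0.42, 0.3241, 0.0969]
tool_rot: [3.141, 0.0, 1.633]
wrist_force: [-1.4, -1.8, 6.9]
grip_width: 0.531
time_s: 18.25
ee_pos: [0.42, 0.3241, 0.0969]
tool_rot: [3.14, 0.0, 1.633]
wrist_force: [-1.3, -2.2, 13.1]
grip_width: 0.529
```

Touchdown at TCP z = 0.097, as expected (force rising). I'll ease off, release and rise.

```bash
python3 -m pendant '[{"grip":255,"dx":0,"dy":0,"dz":-2,"rx":0,"ry":0,"rz":0},{"grip":60,"dx":0,"dy":0,"dz":0,"rx":0,"ry":0,"rz":0},{"grip":60,"dx":0,"dy":0,"dz":0,"rx":0,"ry":0,"rz":0},{"grip":60,"dx":0,"dy":0,"dz":0,"rx":0,"ry":0,"rz":0},{"grip":60,"dx":0,"dy":0,"dz":-15,"rx":0,"ry":0,"rz":0},{"grip":60,"dx":0,"dy":0,"dz":-40,"rx":0,"ry":0,"rz":0},{"grip":60,"dx":0,"dy":0,"dz":-50,"rx":0,"ry":0,"rz":0},{"grip":60,"dx":0,"dy":0,"dz":-40,"rx":0,"ry":0,"rz":0},{"grip":60,"dx":-40,"dy":10,"dz":0,"rx":0,"ry":0,"rz":0},{"grip":60,"dx":-55,"dy":20,"dz":0,"rx":0,"ry":0,"rz":0},{"grip":60,"dx":-55,"dy":20,"dz":0,"rx":0,"ry":0,"rz":0}]'
python3 - <<'E'
from h import *
go([.5733,-.0695,.22],np.pi/2+PSI)
crop("scene","pics/s11.png",340,60,490,240,3);crop("top","pics/t11.png",150,180,270,320,4)
E
```

```text
time_s: 19.62
ee_pos: [0.4798, 0.1762, 0.2433]
tool_rot: [3.14, -0.001, 1.634]
wrist_force: [1.8, 0.1, -0.5]
grip_width: 0.766
t 19.62 at [0.4798 0.1762 0.2433] rpy [ 3.140e+00 -1.000e-03  1.634e+00] F [ 1.8  0.1 -0.5] w 0.766
 to [ 0.5733 -0.0695  0.22  ] | tool-frame shift mm (now) [-251.1   77.7   23.3] | in target frame [-250.4   80.1   23.3] rot deg [ 0.12 -0.03  0.54]
```

View pics/s11.png

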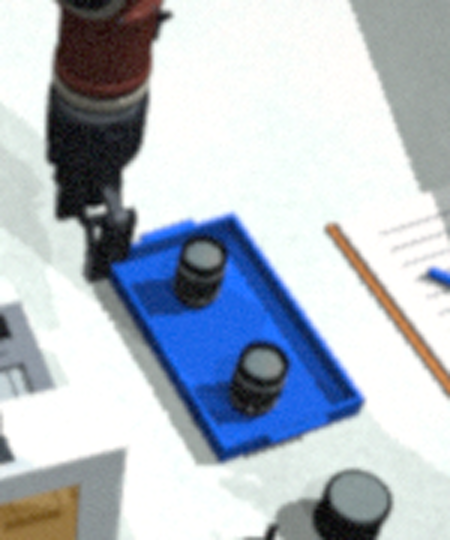

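View pics/t11.png

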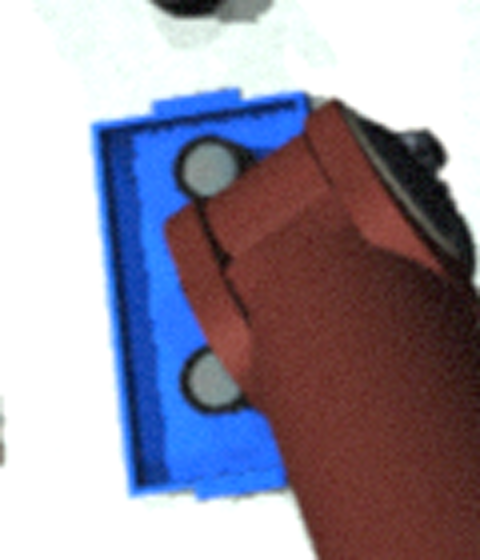

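Both views show the lens standing upright in the near half, at scene crop (203,270), with the stock lens untouched. Now the module.

```bash
python3 -m pendant '[{"grip":60,"dx":-40,"dy":10,"dz":0,"rx":0,"ry":0,"rz":0.5},{"grip":60,"dx":-50,"dy":15,"dz":0,"rx":0,"ry":0,"rz":0},{"grip":60,"dx":-50,"dy":15,"dz":0,"rx":0,"ry":0,"rz":0},{"grip":60,"dx":-50,"dy":15,"dz":0,"rx":0,"ry":0,"rz":0},{"grip":60,"dx":-40,"dy":15,"dz":0,"rx":0,"ry":0,"rz":0},{"grip":60,"dx":-20,"dy":10,"dz":20,"rx":0,"ry":0,"rz":0},{"grip":60,"dx":0,"dy":0,"dz":35,"rx":0,"ry":0,"rz":0},{"grip":60,"dx":0,"dy":0,"dz":15,"rx":0,"ry":0,"rz":0},{"grip":60,"dx":0,"dy":0,"dz":0,"rx":0,"ry":0,"rz":0}]'
python3 - <<'E'
from h import *
go([.5733,-.0695,.117],np.pi/2+PSI)
crop("scene","pics/s12.png",230,100,390,260,4);crop("top","pics/t12.png",260,140,400,280,5)
E
```

```text
time_s: 20.85
ee_pos: [0.5723, -0.067, 0.1716]
tool_rot: [-3.14, -0.001, 1.626]
wrist_force: [-0.1, 0.8, -0.1]
grip_width: 0.763
t 20.85 at [ 0.5723 -0.067   0.1716] rpy [-3.140e+00 -1.000e-03  1.626e+00] F [-0.1  0.8 -0.1] w 0.763
 to [ 0.5733 -0.0695  0.117 ] | tool-frame shift mm (now) [-2.6  0.9 54.6] | in target frame [-2.6  0.8 54.6] rot deg [-0.1  -0.04  0.05]
```

View pics/s12.png

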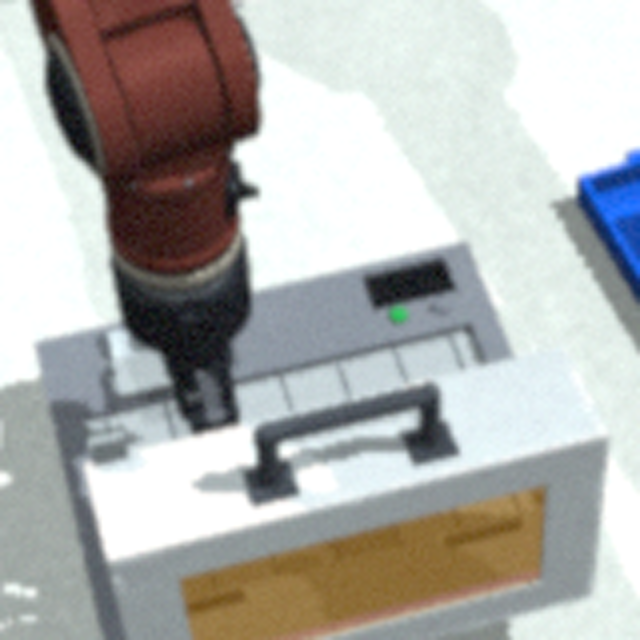

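View pics/t12.png

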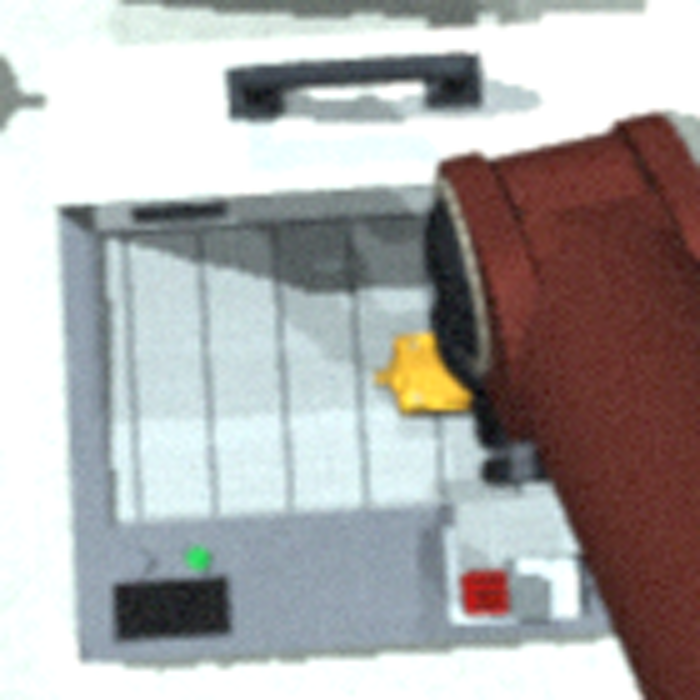

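```bash
python3 - <<'E'
from h import *
for p in [(460,162),(620,120),(540,140)]:
    u=(p[0]/5+260,p[1]/5+140)
    print(p,[onz("top",*u,z).round(3).tolist() for z in(.25,.3,.35,.4)])
for p in[(63,205),(650,160)]:
    print("hood front-top edge",[onz("top",p[0]/5+260,p[1]/5+140,z).round(3).tolist() for z in(.05,.2)])
E
```

```text
(460, 162) [[0.64, -0.043, 0.25], [0.628, -0.039, 0.3], [0.616, -0.034, 0.35], [0.605, -0.03, 0.4]]
(620, 120) [[0.658, -0.113, 0.25], [0.645, -0.104, 0.3], [0.633, -0.095, 0.35], [0.62, -0.087, 0.4]]
(540, 140) [[0.649, -0.078, 0.25], [0.637, -0.071, 0.3], [0.625, -0.065, 0.35], [0.613, -0.058, 0.4]]
hood front-top edge [[0.663, 0.152, 0.05], [0.632, 0.134, 0.2]]
hood front-top edge [[0.687, -0.163, 0.05], [0.652, -0.135, 0.2]]
```

The wrist reaches x ≤ 0.63, while the hood's front edge is about 0.64–0.65 but lower (z ≈ 0.2) and the handle is at 0.68, so it is clear. I'll go down onto the module.

```bash
python3 -m pendant '[{"grip":60,"dx":-2,"dy":1,"dz":18,"rx":0,"ry":0,"rz":0},{"grip":60,"dx":0,"dy":0,"dz":18,"rx":0,"ry":0,"rz":0},{"grip":60,"dx":0,"dy":0,"dz":12,"rx":0,"ry":0,"rz":0},{"grip":60,"dx":0,"dy":0,"dz":5,"rx":0,"ry":0,"rz":0},{"grip":60,"dx":0,"dy":0,"dz":0,"rx":0,"ry":0,"rz":0}]'
python3 -c "
from h import *
go([.5733,-.0695,.117],np.pi/2+PSI)"
```

```text
time_s: 21.58
ee_pos: [0.5738, -0.0697, 0.1184]
tool_rot: [-3.141, -0.0, 1.624]
wrist_force: [0.1, -1.2, -0.6]
grip_width: 0.765
t 21.57 at [ 0.5738 -0.0697  0.1184] rpy [-3.141 -0.     1.624] F [ 0.1 -1.2 -0.6] w 0.765
 to [ 0.5733 -0.0695  0.117 ] | tool-frame shift mm (now) [ 0.2 -0.5  1.4] | in target frame [ 0.2 -0.5  1.4] rot deg [-0.05 -0.02 -0.02]
```

```bash
python3 -m pendant '[{"grip":120,"dx":0,"dy":0,"dz":0,"rx":0,"ry":0,"rz":0},{"grip":255,"dx":0,"dy":0,"dz":0,"rx":0,"ry":0,"rz":0},{"grip":255,"dx":0,"dy":0,"dz":0,"rx":0,"ry":0,"rz":0},{"grip":255,"dx":0,"dy":0,"dz":0,"rx":0,"ry":0,"rz":0}]' 40; python3 -m pendant '[{"grip":255,"dx":0,"dy":0,"dz":-5,"rx":0,"ry":0,"rz":0},{"grip":255,"dx":0,"dy":0,"dz":-20,"rx":0,"ry":0,"rz":0},{"grip":255,"dx":0,"dy":0,"dz":-30,"rx":0,"ry":0,"rz":0},{"grip":255,"dx":0,"dy":-10,"dz":-30,"rx":0,"ry":0,"rz":0},{"grip":255,"dx":0,"dy":-20,"dz":-20,"rx":0,"ry":0,"rz":0},{"grip":255,"dx":0,"dy":0,"dz":0,"rx":0,"ry":0,"rz":0}]'
python3 - <<'E'
from h import *
go([.4544,-.3305,.20],np.pi/2-.127)
crop("scene","pics/s13.png",230,90,390,250,4)
E
```

```text
time_s: 22.08
ee_pos: [0.5745, -0.0697, 0.1197]
tool_rot: [3.14, 0.0, 1.624]
wrist_force: [0.6, -0.4, 3.8]
grip_width: 0.461
time_s: 22.82
ee_pos: [0.5431, -0.0717, 0.225]
tool_rot: [3.141, 0.001, 1.624]
wrist_force: [0.4, -0.2, -1.2]
grip_width: 0.461
t 22.82 at [ 0.5431 -0.0717  0.225 ] rpy [3.141e+00 1.000e-03 1.624e+00] F [ 0.4 -0.2 -1.2] w 0.461
 to [ 0.4544 -0.3305  0.2   ] | tool-frame shift mm (now) [-253.7 -102.3   25.1] | in target frame [-267.9  -55.2   25. ] rot deg [ 0.03  0.04 10.31]
```

View pics/s13.png

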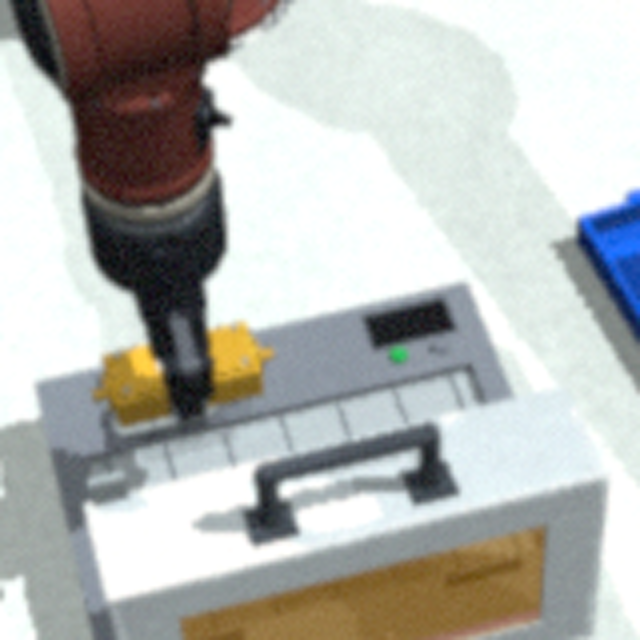

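The module is held level and clear. The grey tray's measured width was about 6–10 mm too large, so I'll refine it before placing.

```bash
python3 - <<'E'
from h import *
t=camera("top");s=camera("scene")
crop("top","pics/tg2.png",415,180,500,295,6,t);crop("scene","pics/sg2.png",135,175,220,280,6,s)
E
```

```text
(no output)
```

View pics/tg2.png

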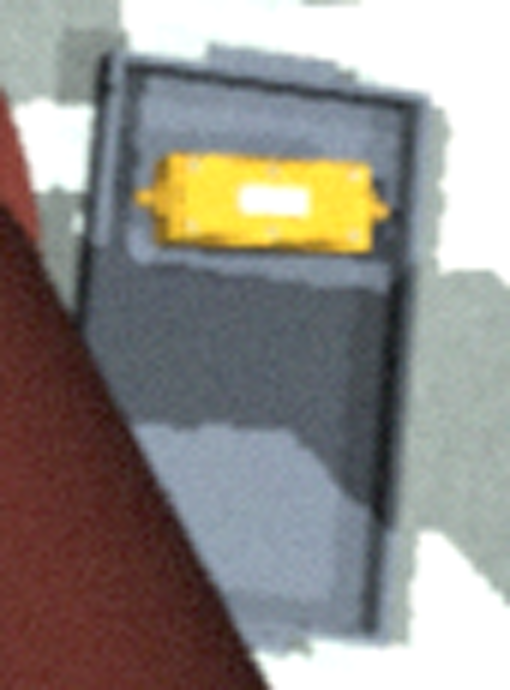

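View pics/sg2.png

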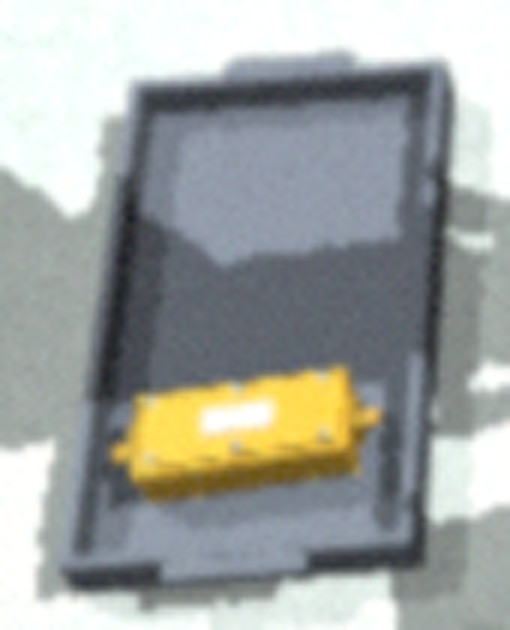

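```bash
python3 - <<'E'
from h import *
T=lambda a:(a[0]/6+415-.4,a[1]/6+180-.4)
S=lambda a:(a[0]/6+135-.4,a[1]/6+175-.4)
q={}
for k,t,s in[("BL",(110,52),(420,548)),("BR",(430,97),(70,570)),("FR",(405,640),(133,85))]:
    print(k,tri(S(s),T(t)),"plane top",onz("top",*T(t),.026).round(4),"plane scene",onz("scene",*S(s),.026).round(4)); q[k]=(onz("top",*T(t),.026)+onz("scene",*S(s),.026))/2
FL=onz("scene",*S((445,65)),.026); print("FL scene",FL.round(4))
print("W",np.linalg.norm(q["BL"]-q["BR"]),"L",np.linalg.norm(q["BR"]-q["FR"]))
c=(q["BL"]+q["FR"])/2;print("centre",c)
d=q["BR"]-q["FR"];y1=np.arctan2(d[1],d[0]);e=q["BL"]-q["BR"];y2=np.arctan2(e[1],e[0])-np.pi/2;print("yaws",y1,y2)
y=(y1+y2)/2;u=np.array([np.cos(y),np.sin(y),0]);g=c-.058*u;print("target",g)
# floor check: stock module lid via both views
print("stock lid",tri(S((237,415)),T((273,201))))
go([g[0],g[1],.20],np.pi/2+y)
E
```

```text
BL (array([ 0.64743443, -0.28277661,  0.02013054]), np.float64(0.004358589382748902)) plane top [ 0.6461 -0.2833  0.026 ] plane scene [ 0.6513 -0.2795  0.026 ]
BR (array([ 0.62533285, -0.42577413,  0.02296343]), np.float64(0.005704211338488287)) plane top [ 0.6246 -0.4275  0.026 ] plane scene [ 0.6281 -0.4218  0.026 ]
FR (array([ 0.38454324, -0.39216327,  0.03201693]), np.float64(0.009712149522812975)) plane top [ 0.3833 -0.3998  0.026 ] plane scene [ 0.3819 -0.3889  0.026 ]
FL scene [ 0.4041 -0.2465  0.026 ]
W 0.14501156056662462 L 0.24558959315937937
centre [ 0.51564401 -0.33789375  0.026     ]
yaws -0.12370302191228938 -0.15471501608862592
target [ 0.4582051  -0.32984568  0.026     ]
stock lid (array([ 0.57623034, -0.34876048,  0.03649166]), np.float64(0.0015340046427736983))
t 22.98 at [ 0.5439 -0.0715  0.223 ] rpy [-3.14  -0.     1.624] F [ 0.3  1.  -1.5] w 0.462
 to [ 0.4582 -0.3298  0.2   ] | tool-frame shift mm (now) [-253.4  -99.3   23.1] | in target frame [-267.7  -49.1   23. ] rot deg [-7.000e-02 -1.000e-02  1.103e+01]
```

The width now measures 145 mm, the yaw is about −0.135, and the stock lid height confirms the floor. I'll turn, then travel.

```bash
python3 -m pendant '[{"grip":255,"dx":0,"dy":0,"dz":0,"rx":0,"ry":0,"rz":5.4},{"grip":255,"dx":0,"dy":0,"dz":0,"rx":0,"ry":0,"rz":5.4},{"grip":255,"dx":-15,"dy":-3,"dz":0,"rx":0,"ry":0,"rz":0},{"grip":255,"dx":-30,"dy":-6,"dz":0,"rx":0,"ry":0,"rz":0},{"grip":255,"dx":-40,"dy":-7,"dz":0,"rx":0,"ry":0,"rz":0},{"grip":255,"dx":-45,"dy":-8,"dz":0,"rx":0,"ry":0,"rz":0},{"grip":255,"dx":-45,"dy":-8,"dz":0,"rx":0,"ry":0,"rz":0},{"grip":255,"dx":-40,"dy":-8,"dz":0,"rx":0,"ry":0,"rz":0},{"grip":255,"dx":-30,"dy":-5,"dz":10,"rx":0,"ry":0,"rz":0},{"grip":255,"dx":-15,"dy":-3,"dz":25,"rx":0,"ry":0,"rz":0},{"grip":255,"dx":-8,"dy":-1,"dz":25,"rx":0,"ry":0,"rz":0},{"grip":255,"dx":0,"dy":0,"dz":0,"rx":0,"ry":0,"rz":0}]'
python3 - <<'E'
from h import *
go([.458,-.3305,.0815],np.pi/2-.135)
t=camera("top");s=camera("scene")
crop("top","pics/t14.png",400,160,520,300,4,t);crop("scene","pics/s14.png",115,120,245,280,4,s)
E
```

```text
time_s: 24.48
ee_pos: [0.4568, -0.3316, 0.1614]
tool_rot: [-3.136, -0.002, 1.434]
wrist_force: [-0.4, 1.5, -1.1]
grip_width: 0.458
t 24.48 at [ 0.4568 -0.3316  0.1614] rpy [-3.136e+00 -2.000e-03  1.434e+00] F [-0.4  1.5 -1.1] w 0.458
 to [ 0.458  -0.3305  0.0815] | tool-frame shift mm (now) [ 1.1  1.5 79.9] | in target frame [ 1.2  1.  79.9] rot deg [-0.34 -0.1  -0.1 ]
```

View pics/s14.png

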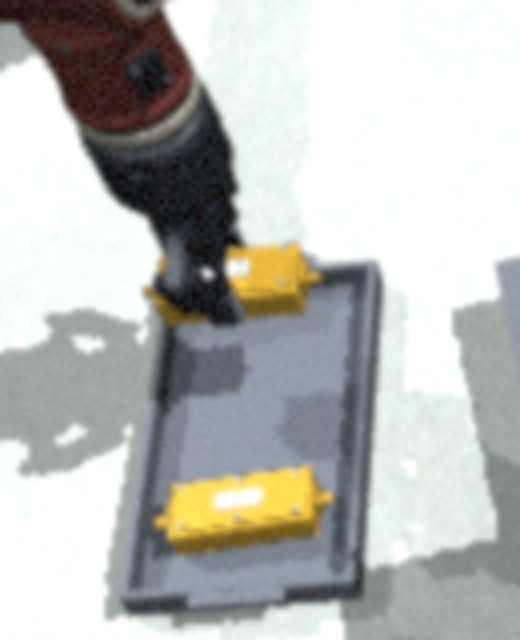

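View pics/t14.png

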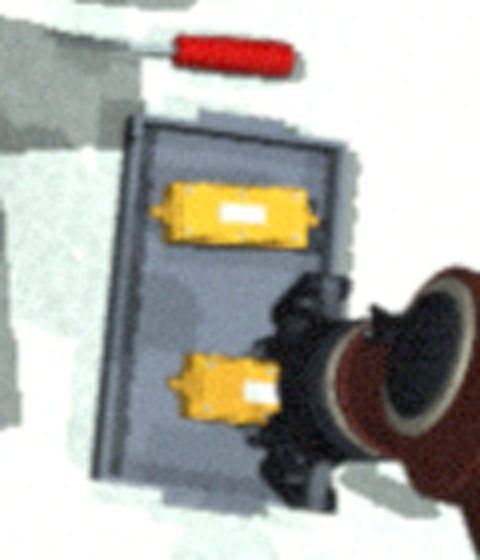

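The module is level over the free half of the grey tray. I'll lower it, slowing at the end.

```bash
python3 -m pendant '[{"grip":255,"dx":1,"dy":1,"dz":20,"rx":0,"ry":0,"rz":0},{"grip":255,"dx":0,"dy":0,"dz":20,"rx":0,"ry":0,"rz":0},{"grip":255,"dx":0,"dy":0,"dz":18,"rx":0,"ry":0,"rz":0},{"grip":255,"dx":0,"dy":0,"dz":8,"rx":0,"ry":0,"rz":0},{"grip":255,"dx":0,"dy":0,"dz":4,"rx":0,"ry":0,"rz":0},{"grip":255,"dx":0,"dy":0,"dz":0,"rx":0,"ry":0,"rz":0}]'
python3 -c "
from h import *
go([.458,-.3305,.0815],np.pi/2-.135)"
```

```text
time_s: 25.32
ee_pos: [0.4607, -0.3296, 0.0941]
tool_rot: [3.141, 0.0, 1.436]
wrist_force: [-1.0, -0.4, -1.3]
grip_width: 0.457
t 25.32 at [ 0.4607 -0.3296  0.0941] rpy [3.141 0.    1.436] F [-1.  -0.4 -1.3] w 0.457
 to [ 0.458  -0.3305  0.0815] | tool-frame shift mm (now) [-1.3 -2.6 12.6] | in target frame [-1.3 -2.6 12.6] rot deg [0.03 0.01 0.  ]
```

```bash
python3 -m pendant '[{"grip":255,"dx":-1,"dy":-2,"dz":3,"rx":0,"ry":0,"rz":0},{"grip":255,"dx":0,"dy":0,"dz":3,"rx":0,"ry":0,"rz":0},{"grip":255,"dx":0,"dy":0,"dz":3,"rx":0,"ry":0,"rz":0},{"grip":255,"dx":0,"dy":0,"dz":0,"rx":0,"ry":0,"rz":0}]'
python3 -m pendant '[{"grip":255,"dx":0,"dy":0,"dz":1.5,"rx":0,"ry":0,"rz":0},{"grip":255,"dx":0,"dy":0,"dz":1,"rx":0,"ry":0,"rz":0},{"grip":255,"dx":0,"dy":0,"dz":0,"rx":0,"ry":0,"rz":0}]'
python3 -m pendant '[{"grip":255,"dx":0,"dy":0,"dz":1,"rx":0,"ry":0,"rz":0},{"grip":255,"dx":0,"dy":0,"dz":0,"rx":0,"ry":0,"rz":0}]'
```

```text
time_s: 25.82
ee_pos: [0.4582, -0.3301, 0.0847]
tool_rot: [-3.141, -0.0, 1.436]
wrist_force: [-0.8, 0.5, -2.1]
grip_width: 0.458
time_s: 26.2
ee_pos: [0.4583, -0.3302, 0.0823]
tool_rot: [-3.142, -0.0, 1.436]
wrist_force: [-0.3, -0.7, -1.1]
grip_width: 0.461
time_s: 26.45
ee_pos: [0.4583, -0.3302, 0.0814]
tool_rot: [-3.141, -0.0, 1.436]
wrist_force: [-0.2, -0.2, -0.6]
grip_width: 0.457
```

```bash
python3 -m pendant '[{"grip":255,"dx":0,"dy":0,"dz":1,"rx":0,"ry":0,"rz":0},{"grip":255,"dx":0,"dy":0,"dz":0,"rx":0,"ry":0,"rz":0}]'
python3 -m pendant '[{"grip":255,"dx":0,"dy":0,"dz":1,"rx":0,"ry":0,"rz":0},{"grip":255,"dx":0,"dy":0,"dz":0,"rx":0,"ry":0,"rz":0}]'
```

```text
time_s: 26.7
ee_pos: [0.4584, -0.3303, 0.0807]
tool_rot: [3.141, 0.0, 1.436]
wrist_force: [-0.1, 0.4, 1.7]
grip_width: 0.459
time_s: 26.95
ee_pos: [0.4584, -0.3302, 0.0807]
tool_rot: [3.141, 0.001, 1.436]
wrist_force: [-2.0, 2.2, 8.6]
grip_width: 0.459
```

Touchdown at 0.0807, as predicted. I'll ease off, open partly and rise.

```bash
python3 -m pendant '[{"grip":255,"dx":0,"dy":0,"dz":-1,"rx":0,"ry":0,"rz":0},{"grip":85,"dx":0,"dy":0,"dz":0,"rx":0,"ry":0,"rz":0},{"grip":85,"dx":0,"dy":0,"dz":0,"rx":0,"ry":0,"rz":0},{"grip":85,"dx":0,"dy":0,"dz":0,"rx":0,"ry":0,"rz":0},{"grip":85,"dx":0,"dy":0,"dz":-15,"rx":0,"ry":0,"rz":0},{"grip":85,"dx":0,"dy":0,"dz":-40,"rx":0,"ry":0,"rz":0},{"grip":85,"dx":0,"dy":0,"dz":-50,"rx":0,"ry":0,"rz":0},{"grip":85,"dx":0,"dy":0,"dz":-50,"rx":0,"ry":0,"rz":0},{"grip":85,"dx":-50,"dy":0,"dz":-20,"rx":0,"ry":0,"rz":0},{"grip":85,"dx":-55,"dy":-5,"dz":0,"rx":0,"ry":0,"rz":0},{"grip":85,"dx":-55,"dy":-5,"dz":0,"rx":0,"ry":0,"rz":0},{"grip":85,"dx":-40,"dy":0,"dz":0,"rx":0,"ry":0,"rz":0}]'
python3 -m pendant '[{"grip":85,"dx":-15,"dy":0,"dz":0,"rx":0,"ry":0,"rz":0},{"grip":85,"dx":0,"dy":0,"dz":0,"rx":0,"ry":0,"rz":0}]'
python3 - <<'E'
from h import *
t=camera("top");s=camera("scene")
cv2.imwrite("pics/scene15.png",s[:,:,::-1]);cv2.imwrite("pics/top15.png",t[:,:,::-1])
crop("top","pics/t15.png",150,120,500,310,2,t);crop("scene","pics/s15.png",110,100,490,320,2,s)
E
```

```text
time_s: 28.45
ee_pos: [0.4194, -0.53, 0.2566]
tool_rot: [-3.141, 0.002, 1.433]
wrist_force: [0.1, 0.4, -0.7]
grip_width: 0.665
time_s: 28.7
ee_pos: [0.4194, -0.5417, 0.2556]
tool_rot: [3.141, -0.001, 1.435]
wrist_force: [-0.0, 0.5, -0.9]
grip_width: 0.667
```

View pics/t15.png

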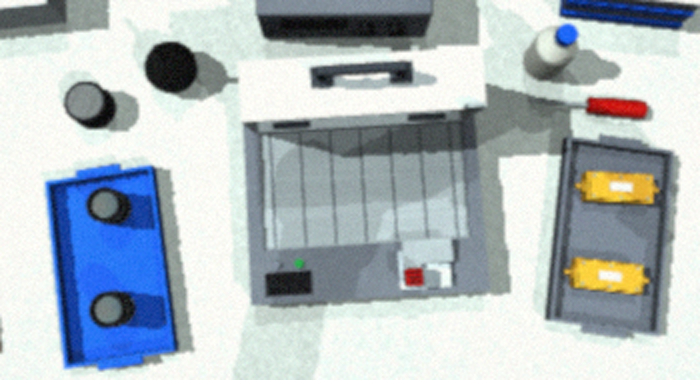

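View pics/s15.png

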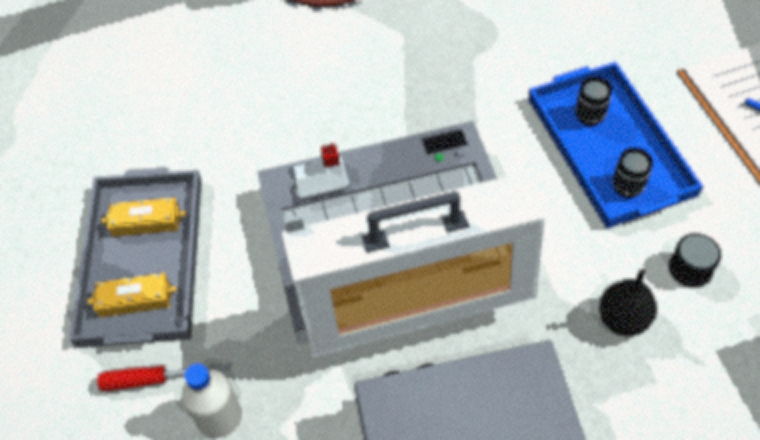

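Everything looks in place. The new module's left connector is near the tray wall, so I'll check its position, height and level numerically.

```bash
python3 - <<'E'
from h import *
t=cv2.imread("pics/top15.png")[:,:,::-1];s=cv2.imread("pics/scene15.png")[:,:,::-1]
crop("top","pics/t16.png",415,180,500,295,6,t);crop("scene","pics/s16.png",135,175,220,280,6,s)
E
```

```text
(no output)
```

View pics/t16.png

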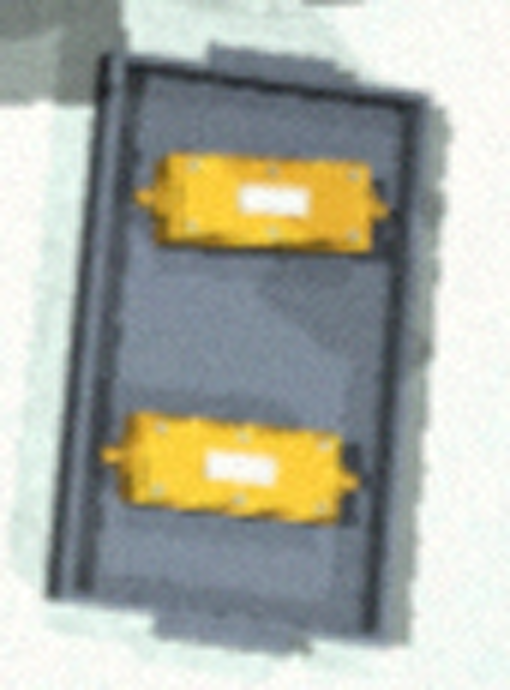

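View pics/s16.png

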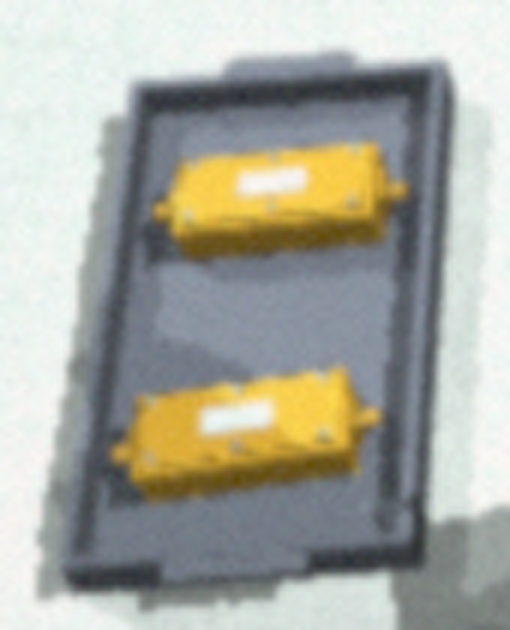

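```bash
python3 - <<'E'
from h import *
T=lambda a:(a[0]/6+415-.4,a[1]/6+180-.4)
S=lambda a:(a[0]/6+135-.4,a[1]/6+175-.4)
print("label new",tri(S((271,181)),T((240,467))),"stock",tri(S((237,416)),T((273,201))))
# screws outer: top TL(162,428) TR(325,443) BR(313,508) BL(157,490) <-> scene: L=+y is right
for t,s in[((162,428),(354,203)),((157,490),(365,148)),((325,443),(188,213)),((313,508),(190,158))]:
    p,e=tri(S(s),T(t));print(p.round(4),round(e,4))
c=np.array([.5156,-.3379]);y=-.135;d=tri(S((271,181)),T((240,467)))[0][:2]-c
print("in tray",d@[np.cos(y),np.sin(y)],d@[-np.sin(y),np.cos(y)])
# lens top (2x crops)
a=tri((593/2+110-.25,87/2+100-.25),(110/2+150-.25,309/2+120-.25));print("lens top",a)
b=tri((634/2+110-.25,158/2+100-.25),(107/2+150-.25,205/2+120-.25));print("stock lens top",b)
c=np.array([.4763,.3331]);y=.157;d=a[0][:2]-c
print("lens in tray",d@[np.cos(y),np.sin(y)],d@[-np.sin(y),np.cos(y)])
A=cv2.imread("pics/top0.png").astype(int);B=cv2.imread("pics/top15.png").astype(int)
d=np.abs(A-B).sum(2);
for n,(u0,v0,u1,v1) in dict(blower=(215,135,255,170),loupe=(178,155,212,188),bottle=(410,128,442,160),driver=(412,162,480,185),slens=(190,205,225,240),smod=(435,198,485,228)).items():
    a=A[v0:v1,u0:u1].mean(2).astype(np.float32);b=B[v0:v1,u0:u1].mean(2).astype(np.float32);print(n,cv2.phaseCorrelate(a,b))
E
```

```text
label new (array([ 0.45878864, -0.32752708,  0.03659817]), np.float64(0.001048603938079316)) stock (array([ 0.57631183, -0.34897031,  0.03584946]), np.float64(0.0015830481017390914))
[ 0.4762 -0.294   0.0329] 0.0036
[ 0.4495 -0.2877  0.0366] 0.0065
[ 0.469  -0.3643  0.0388] 0.0017
[ 0.4406 -0.3596  0.0393] 0.0031
in tray -0.05769054298417812 0.0026322844222361323
lens top (array([0.41995164, 0.3191464 , 0.06960059]), np.float64(0.002359383550569563))
stock lens top (array([0.55235656, 0.32951412, 0.06977003]), np.float64(0.005341967335650182))
lens in tray -0.05783704605231392 -0.004971588872379437
blower ((-0.07442191291292843, 0.13566939490536356), 0.9609720082746611)
loupe ((-0.018844273307788484, 0.04348340900202885), 1.0117563483891663)
bottle ((0.09341460361078546, -0.12302143489986506), 0.9491106858476996)
driver ((0.08043381113813552, -0.01685675399305353), 0.7348517063591216)
slens ((-0.007050452403841945, 0.10307776397767299), 0.9879335091437822)
smod ((-0.30747179253921075, 0.09925914296635163), 0.7280209512710571)
```

The module and lens each stand at the same height as the stock piece beside them, about 58 mm into the free halves. Nothing else on the bench has shifted, and the hood and catch are open, so I'm handing in.

```bash
python3 -c "
from workcell import *
print(job_done()); print(get_state()['time_s'])"
```

```text
the job is handed in; nothing more can be done
None
the job is handed in; nothing more can be done
```

The chamber is unloaded and I handed the job in at about 29 s of the 72 s allowed; no verdict was reported. I pushed the catch to its stop, lifted the hood by its handle to about 1.46 rad and let go. The lens barrel then went upright into the blue tray and the gold module flat, lid up, into the grey tray. Each was lowered until the force showed contact before I released it.

**Last checks (pictures from both cameras):**
- **Hood and catch:** The hood stands open by itself, and the catch has moved about 29 mm.
- **Lens:** It stands 58 mm into the free half of the blue tray, with its top at 0.070 m, the same as the stock lens.
- **Module:** It lies 58 mm into the free half of the grey tray, with its lid at 0.0366 m against 0.0358 m for the stock module.
- **Everything else:** The rinse bottle, blower, loupe, screwdriver and both stock pieces moved less than about 1 mm in the picture. The arm was clear of everything.

**What disagreed:**
- **Grey tray:** My first outline came out too wide because I had taken the foot of the wall for its rim, so I measured it again before placing. Even then one rim corner differed by about 10 mm between the two views.
- **Module level:** The lid's screws read heights from 0.033 to 0.039 m, which I put down to picture noise. The module's level is therefore confirmed only by its height and the touchdown force.
- **Lens and lid heights:** These read 2–3 mm above the stated heights, for the stock pieces as well.

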